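# Change the battery of an opened test set

### The job

The test set's white box stands open and the battery pack in it (paper label on top) is flat; the other pack (round vent plugs on top) has finished charging in the grey charger. Put the charged pack into the box's battery bay and the flat one into the charger's bay, using the empty tray or any clear bit of mat as a halfway place, then lay the white lid squarely on the box, handle up, ready for its screws. Set everything down without dropping it, let go of it all, and leave the multimeter and screwdriver where they are.

Things in the scene. Friction and masses are not known exactly. Their poses are not given: they have to be found in the camera images.
- box: fixed open white box, 180 (x) x 130 (y) x 66 mm high, walls and floor 4 mm. Origin: centre of underside, on the bench; z up. Battery bay in its -x half (switch on that wall): centre x -34 mm, y 0, clear floor 104 x 58 mm; ribs round it 4 mm thick, 8 mm above the floor, 28 mm free outside each side rib. Electronics up to 38 mm high beyond x +34 mm. The lid goes on the rim, centred on the origin
- charger: fixed grey charger, 150 (x) x 90 (y) mm. Origin: centre of underside, on the bench; z up. Its bay: floor 20 mm above the underside, centre x -18 mm, y 0, clear floor 104 (x) x 58 (y) mm, bounded by ribs 4 mm thick that rise 8 mm above that floor and, at the +x end, by a hump whose top is 45 mm above the underside (x +35 to +73 mm)
- tray: shallow grey parts tray with a black liner, empty, fixed, 160 (x) x 110 (y) x 14 mm, walls and floor 3 mm; a free spot for a pack. Origin: centre of its underside, on the bench; z up
- flat_pack_mid (a point): flat battery pack: loose dark block 90 (x; 92 at its top edge) x 44 (y) x 54 mm high, about 0.42 kg, white paper label on top. Starts in the box's bay, long side along the box's x. The point is the block's centre, 27 mm above its underside; z up. It may go in either end first
- charged_pack_mid (a point): charged battery pack: loose dark block of the same size, 90 (x; 92 at its top edge) x 44 (y) x 54 mm high, about 0.42 kg, a row of six round grey vent plugs on top. Starts in the charger's bay, long side along the charger's x. The point is the block's centre, 27 mm above its underside; z up. Either end may go first
- lid_handle (a point): loose lid: flat white panel 180 (x) x 130 (y) x 5 mm, about 0.2 kg, on the mat. On its middle a black bridge handle: bar 90 mm long (x), 14 mm wide (y), from 25 to 39 mm above the panel's underside, open below it for 66 mm between two end posts. The point is the bar's centre, 32 mm above the panel's underside; z up. It fits either way round; the binding posts at one end play no part
- multimeter: bystander: dark handheld multimeter lying flat, 62 x 150 x 30 mm (y long), dial up to 38 mm; origin at the centre of its underside
- screwdriver: bystander: screwdriver 170 mm long with a green handle, lying on the mat; x along it, tip towards +x
Not all that is in view belongs to the job. Leave any purple look-alike of the box alone.

How it is judged (in metres and radians):
At the end, for the whole second after the job is handed in: Charged pack on the floor of the box's bay, flat pack on the floor of the charger's bay, upright, centres within 11 mm of the bay's along each side; lid flat on the box's rim, handle up, within 10 mm of centre along each side and 0.12 rad of square; all released and at rest (x of charged_pack_mid in the frame of box between -0.045 and -0.023 m and y of charged_pack_mid in the frame of box between -0.011 and 0.011 m and z of charged_pack_mid in the frame of box below 0.035 m and angle between each of charged_pack_mid, flat_pack_mid's own z axis and vertical below 0.08 rad and x of flat_pack_mid in the frame of charger between -0.029 and -0.007 m and y of flat_pack_mid in the frame of charger between -0.011 and 0.011 m and z of flat_pack_mid in the frame of charger below 0.051 m and x of lid_handle in the frame of box between -0.01 and 0.01 m and y of lid_handle in the frame of box between -0.01 and 0.01 m and z of lid_handle in the frame of box between 0.094 and 0.102 m and angle between lid_handle's own z axis and vertical below 0.05 rad and angle between the x axis of lid_handle and the x axis of box, either way round below 0.12 rad and linear speed of each of charged_pack, flat_pack, lid below 0.02 m/s); the robot touches nothing.
It fails at once if a pack or the lid was dropped (let fall more than about 35 mm) ((linear speed of flat_pack above 0.85 m/s and contact force between the fingers and flat_pack below 0.5 N) or (linear speed of charged_pack above 0.85 m/s and contact force between the fingers and charged_pack below 0.5 N) or (linear speed of lid above 0.85 m/s and contact force between the fingers and lid below 0.5 N)).
It fails at once if the multimeter or screwdriver was shifted by more than 30 mm (distance of any of multimeter, screwdriver from where it was at the start of the episode above 0.03 m).
It also fails if it takes over 118 s, if anything falls off the work surface, if the arm or the gripper's body presses on something with over 40 N, if the wrist force passes 120 N, or if a joint passes its speed limit or range.

### The arm

A 6-joint arm with a two-finger parallel gripper is mounted at the origin on the work surface. World frame = base frame: x ahead of the robot, y to its left, z up, the work surface at z = 0. Lengths are in mm, angles in rad, forces in N, time in s.
With the tool pointing down it reaches from about 275 to 750 mm from the base axis. Payload 10.2 kg.
Tool frame: the origin (TCP) lies at the very end of the fingers, on their centre line; the grasp point (between the pads) lies 19 mm behind it; z points along the fingers, x is the direction in which the jaws open and shut, and the axes are right-handed (so a half turn about z gives the same grasp; the last joint's range is limited). The gripper opens to 85 mm and grips with 20 to 120 N. Pads are 22 mm wide; open, the fingers measure 114 mm over their backs; the gripper's body (76 mm by 85 mm) begins 54 mm behind the grasp point. The pads swing forward as they close: fully open they stand 13 mm farther back than shut.
Start: joints at [1.111, 0.313, 1.498, -0, 1.331, -0.223], TCP at [123.174, 510.352, 231.294] pointing down, gripper open.
Joint ranges: [-2.94, 2.94], [-0.97, 2.17], [0.19, 2.56], [-1.23, 4.37], [0.02, 3.11], [-2.88, 2.88]. Speed limits (rad/s): [2.39, 2.39, 3.01, 3.14, 3.14, 3.14].

### API

Orientations are given as a unit quaternion [w, x, y, z].
In Python, from rig import ctrl, cams gives the robot as it stands.
- The arm moves only by the tool play_rows, never from a script. Its argument "steps" is a list of rows, each a list of 2 entries, a list of its own where there are three numbers: the shift along the tool's x, y, z normalised to -1 to 1, where 1 is 0.75 m, then the turn, a rotation vector about the tool's x, y, z normalised to -1 to 1, where 1 is 45 degrees. A call has 1 to 20 rows; each row shifts and turns the commanded pose from where the row before left it, along the tool's axes as they then stand; what a row does not reach is not made up. A row lasts 1/10 s, in which the tool goes at most 50 mm and 8.59 degrees, less where a joint would pass 70% of its speed; a pose out of reach is approached as far as the arm can. A call with a number of a shift or a turn outside -1 to 1 is refused whole. A call with a gripper value outside its range is refused whole. "grip" is the closure, from 0 (fully open) to 1 (shut), set as the call begins (left out, the last holds). The fingers move at their own pace and stop on an object; "squeeze" is the grip in N (left out, the last holds). Time passes only in rows, so rows that do not move let the fingers close. It gives the time, the measured TCP pose, the force and the opening at its end, in the units of the state.
- ctrl.sense(): the state, without advancing time (a new reading comes with each control period).
- cams.capture(name): name is "scene" or "top"; returns the picture (420x560x3 uint8, red, green, blue); there is no depth.
- cams.camera_info(name): a dict with "fx", "fy", "cx", "cy" (pixels), "dist_coeffs" ([k1, k2, p1, p2, k3] as OpenCV has them; the pictures are not rectified), "xyz" and "attitude" of the camera in the world. Camera axes: x right, y up, looking along -z (the intrinsics and any distortion apply to the point x, -y, -z); pixel columns grow to the right and rows downward; lengths in mm; the calibration is good to about 2 mm. A picture is of the moment at which its call begins. camera_info takes no time and is no camera call.
- ctrl.finish_job(): hands the job in, once; it reports no verdict.
Trained networks look in the newest picture that a camera, given by its name, has taken for a name from the list of things; names that differ only in an ending like _2 or _b are one class to them, and where a whole thing is asked for, a point or a joint stands for the part that bears it (a point fixed in the world has none). Each returns a list of dicts, best first, with "p" (0 to 1); they miss things now and then, are a little off and sometimes report something else, mostly with a low value. They report only what shows in the picture. A call takes as long as a camera call. They do not tell look-alikes from the thing itself.
- cams.search_frame(camera, thing): "rect" ([centre column, centre row, width, height] in pixels, round what is visible of it).
- cams.tip_of(camera, thing): "pixel" ([column, row] in pixels: a listed point, or the origin of a listed thing).
The state is a dict: "time_s": time; "joints": joint angles; "dq": joint speeds; "tau": joint torques, N m; "eef_pos": TCP position; "ee_rot": TCP orientation; "force": force on the tool from outside, world axes, zero at the start; "wrist_torque": the same for the moment, N m; "grip_width": opening from 0.0 (shut) to 1.0 (fully open).
Only numpy, scipy, OpenCV 4.12 (cv2) and the standard library are available. Lean on these libraries where they do the work, as an engineer would, in place of code of your own. Each camera call takes 0.05 s, during which the arm holds its last target.

## Working session

There is one attempt and no reset: what is moved stays moved. The work goes in short steps, Python scripts to look and compute and a tool call to move; the robot and the scene stay as the last step left them, time stands still between calls to the robot, and variables do not carry over. Pictures are saved under pics/ and viewed, and the job is handed in when it is done.

Besides the shell and the picture viewer there is one more tool, called after "Call:" by a JSON object that holds its "name" and its "arguments", one argument or row to a line. play_rows: Moves the arm, as the interface text tells. Its arguments: {"type":"object","properties":{"steps":{"type":"array"},"grip":{"type":"number"},"squeeze":{"type":"number"}},"required":["steps"]}

```bash
ls; mkdir -p pics; python3 - <<'E'
from rig import ctrl,cams
import cv2
print(ctrl.sense())
for c in ("scene","top"):
    im=cams.capture(c); cv2.imwrite(f"pics/{c}0.png",im[:,:,::-1])
    print(c,cams.camera_info(c))
    for t in ["box","charger","tray","flat_pack_mid","charged_pack_mid","lid_handle","multimeter","screwdriver"]:
        print(t,[(round(d['p'],2),[round(float(v)) for v in d['rect']]) for d in cams.search_frame(c,t)][:3],[(round(d['p'],2),[round(float(v),1) for v in d['pixel']]) for d in cams.tip_of(c,t)][:3])
print(ctrl.sense()['time_s'])
E
```

```text
pics
{'time_s': 0.0, 'joints': array([ 1.11059015e+00,  3.13491091e-01,  1.49846880e+00,  1.05167973e-05,
        1.33101757e+00, -2.23399464e-01]), 'dq': array([ 0.00246725,  0.00035132, -0.00010567, -0.0006941 , -0.00024429,
        0.00054201]), 'tau': array([-4.47696439e-04, -4.12276089e+01, -2.59737790e+01, -2.00140544e-04,
        4.25342252e-03, -5.44452504e-06]), 'eef_pos': array([123.05007395, 510.09663743, 230.70212042]), 'ee_rot': array([ 2.92560627e-04,  7.85684892e-01,  6.18626519e-01, -6.27582939e-04]), 'force': array([-0.36531815,  0.5843141 , -0.15186095]), 'wrist_torque': array([ 0.0058755 , -0.02861378, -0.01729076]), 'grip_width': 0.9998030420630325}
scene {'fx': 501.688532760448, 'fy': 501.688532760448, 'cx': 270.12745421123435, 'cy': 198.7197211139897, 'dist_coeffs': array([0.02020672, 0.        , 0.        , 0.        , 0.        ]), 'xyz': array([1359.91674065, -291.08137145,  804.09087376]), 'attitude': array([0.74090497, 0.33587481, 0.24128785, 0.52917682])}
box [(0.92, [128, 290, 95, 109]), (0.67, [233, 228, 99, 92])] [(0.87, [228.3, 239.7]), (0.65, [132.0, 
[... 762 characters left out ...]
89]), 'attitude': array([ 0.70483206,  0.05136413, -0.06722421, -0.70431129])}
box [(0.94, [439, 156, 85, 96]), (0.74, [336, 196, 83, 103])] [(0.94, [330.5, 196.9]), (0.46, [339.6, 214.7])]
charger [(0.89, [127, 258, 56, 77])] [(0.97, [128.3, 257.8])]
tray [(0.84, [435, 270, 65, 86])] [(0.85, [431.6, 270.8])]
flat_pack_mid [(0.97, [339, 213, 35, 47])] [(0.95, [338.7, 214.2])]
charged_pack_mid [(0.85, [125, 264, 36, 48]), (0.4, [340, 213, 30, 43])] [(0.87, [128.7, 264.9]), (0.56, [249.4, 282.4])]
lid_handle [(0.83, [221, 187, 76, 86])] [(0.88, [215.1, 181.8])]
multimeter [(0.69, [248, 280, 76, 40])] [(0.98, [250.4, 280.2])]
screwdriver [(0.98, [366, 285, 46, 34])] [(0.94, [350.0, 293.1])]
1.7
```

View pics/scene0.png

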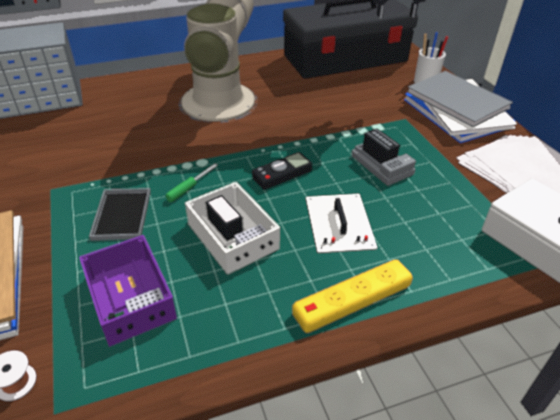

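View pics/top0.png

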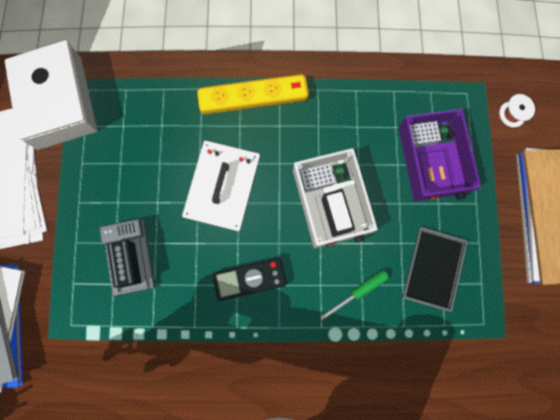

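The scene view shows the white box at (233,228), the charger at (382,165), the lid at (342,224) and a purple look-alike box at (128,290). The top view shows the white box at (335,197), the purple box at (440,155), the charger at (128,258), the lid at (221,187) and the tray at (435,270).

What could be confused, with top-view pixels:
- **Box:** white (335,197) or purple (440,155). I choose the white one.
- **Packs:** label on top at (339,213), which is the flat pack, or vent plugs at (125,264), which is the charged pack. The multimeter at (250,281) is not a pack.

Next I'll check close crops.

```bash
cat > h.py <<'E'
import numpy as np, cv2
from scipy.spatial.transform import Rotation as R
from scipy.optimize import least_squares
from rig import ctrl,cams
def cam(n):
    i=cams.camera_info(n); q=np.array(i['attitude']); Rm=R.from_quat(q[[1,2,3,0]]).as_matrix()
    K=np.array([[i['fx'],0,i['cx']],[0,i['fy'],i['cy']],[0,0,1.]])
    F=np.diag([1.,-1,-1]); Rc=F@Rm.T; t=-Rc@np.array(i['xyz'])
    return K,np.array(i['dist_coeffs'],float),Rc,t,np.array(i['xyz'])
C={n:cam(n) for n in("scene","top")}
def proj(n,P):
    K,d,Rc,t,_=C[n]; return cv2.projectPoints(np.asarray(P,float).reshape(-1,3),cv2.Rodrigues(Rc)[0],t,K,d)[0].reshape(-1,2)
def ray(n,px):
    K,d,Rc,t,o=C[n]; u=cv2.undistortPoints(np.array(px,float).reshape(-1,1,2),K,d).reshape(2)
    return o,Rc.T@np.array([u[0],u[1],1])
def atz(n,px,z):
    o,v=ray(n,px); return o+v*(z-o[2])/v[2]
def tri(a,b):
    o1,v1=ray("scene",a);o2,v2=ray("top",b)
    v1/=np.linalg.norm(v1);v2/=np.linalg.norm(v2)
    s=np.linalg.lstsq(np.c_[v1,-v2],o2-o1,rcond=None)[0]
    p,q=o1+s[0]*v1,o2+s[1]*v2; return (p+q)/2,np.linalg.norm(p-q)
def crop(im,r0,r1,c0,c1,f,name):
    s=cv2.resize(im[r0:r1,c0:c1],None,fx=f,fy=f,interpolation=cv2.INTER_CUBIC)
    for c in range((c0+9)//10*10,c1,10):
        cv2.line(s,(int((c-c0+.5)*f),0),(int((c-c0+.5)*f),6),(0,0,255),1); cv2.putText(s,str(c),(int((c-c0+.5)*f)-8,16),0,.35,(0,0,255),1)
    for r in range((r0+9)//10*10,r1,10):
        cv2.line(s,(0,int((r-r0+.5)*f)),(6,int((r-r0+.5)*f)),(0,0,255),1); cv2.putText(s,str(r),(8,int((r-r0+.5)*f)+4),0,.35,(0,0,255),1)
    cv2.imwrite(f"pics/{name}.png",s)
E
python3 - <<'E'
from h import *
t=cv2.imread("pics/top0.png");s=cv2.imread("pics/scene0.png")
crop(t,140,255,285,385,5,"c_boxtop"); crop(t,215,300,95,160,7,"c_chtop"); crop(t,135,235,175,265,6,"c_lidtop"); crop(t,220,320,400,475,6,"c_traytop")
crop(s,175,275,180,285,6,"c_boxs"); crop(s,125,185,345,420,8,"c_chs"); crop(s,190,255,300,380,8,"c_lids")
for n,a,b in [("box",(228.3,239.7),(330.5,196.9)),("charger",(382.5,165.7),(128.3,257.8)),("tray",(121.9,214.1),(431.6,270.8)),("flat",(226.2,216.7),(338.7,214.2)),("chg",(382,147.4),(128.7,264.9)),("lid",(342.9,214.7),(215.1,181.8)),("mm",(282.3,177.1),(250.4,280.2)),("sd",(194,185.4),(350,293.1))]:
    p,e=tri(a,b); print(n,p.round(1),round(e,1))
E
```

```text
box [ 5.915e+02 -1.220e+02 -1.000e-01] 12.4
charger [456.1 330.   -3.4] 0.5
tray [ 427.2 -340.5   -0.8] 3.8
flat [ 549.5 -124.4   34. ] 8.7
chg [440.9 320.2  45.5] 14.8
lid [620.5 137.4  23.3] 3.8
mm [409.5  63.2  -7.7] 4.0
sd [ 379.9 -157.1    0.6] 4.9
```

View pics/c_boxtop.png

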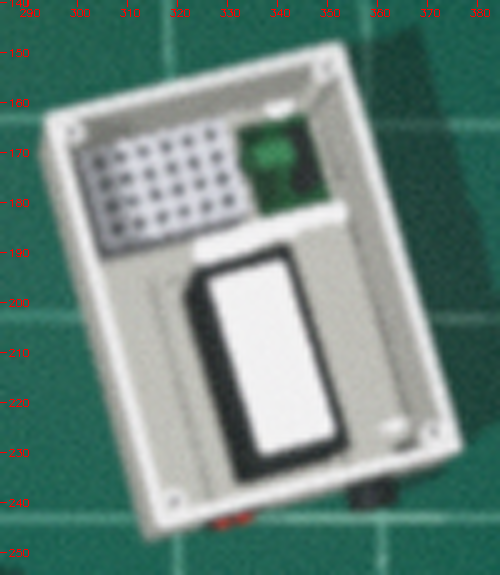

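View pics/c_chtop.png

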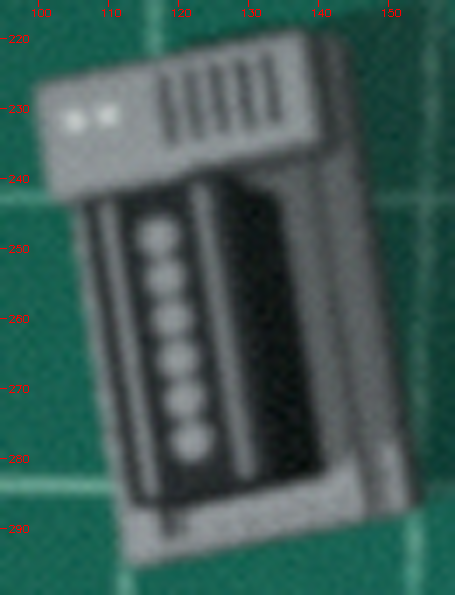

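View pics/c_lidtop.png

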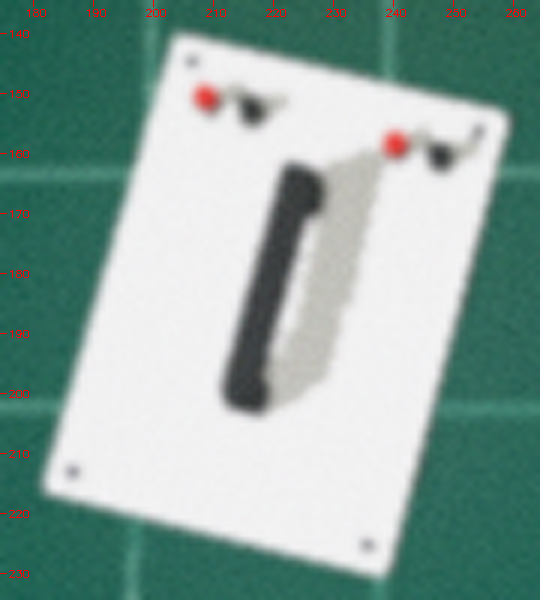

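View pics/c_boxs.png

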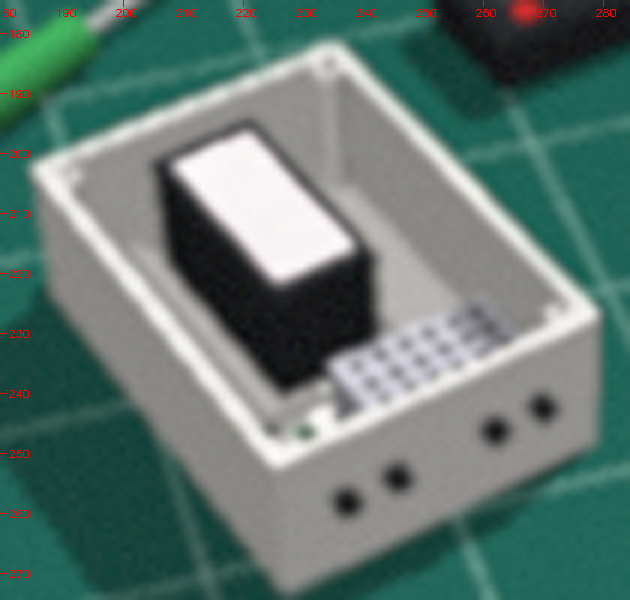

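View pics/c_chs.png

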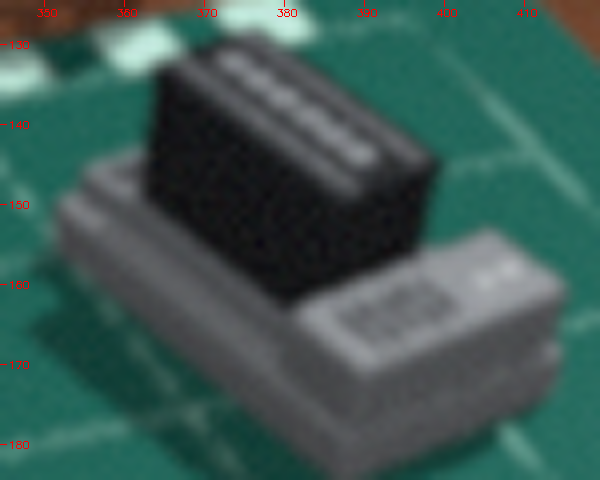

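View pics/c_lids.png

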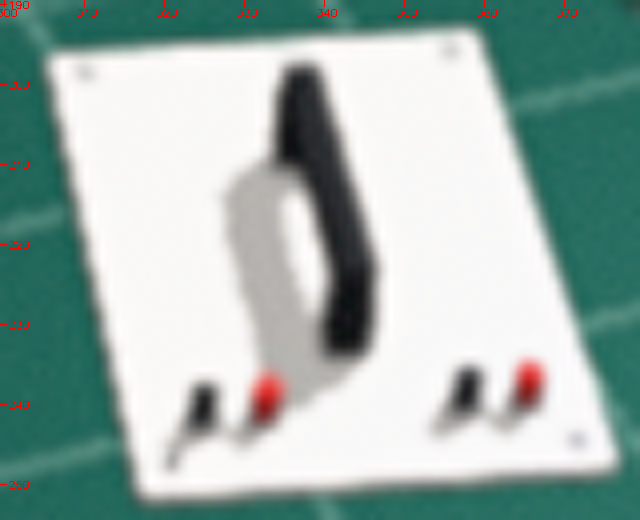

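View pics/c_traytop.png

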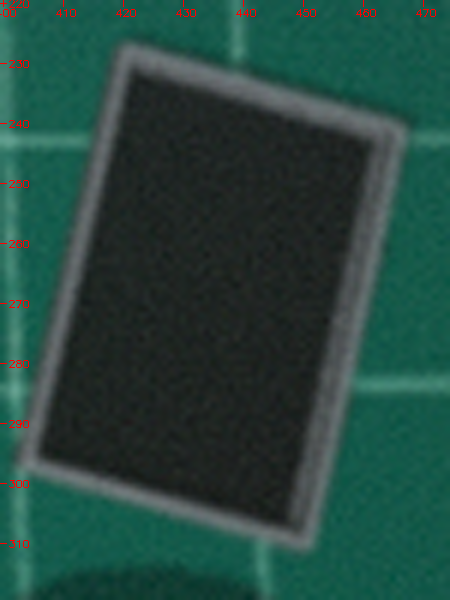

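```bash
cat > fit.py <<'E'
from h import *
def fit(obs,x0,freez=True):
    # obs: list of (cam, model xyz, px); fit x,y,yaw,(z)
    def res(p):
        c,s=np.cos(p[2]),np.sin(p[2]); r=[]
        for n,m,px in obs:
            r+=list(proj(n,[[p[0]+c*m[0]-s*m[1],p[1]+s*m[0]+c*m[1],m[2]+(p[3] if len(p)>3 else 0)]])[0]-px)
        return r
    o=least_squares(res,x0,loss='soft_l1'); return o.x,np.array(res(o.x)).reshape(-1,2)
E
python3 - <<'E'
from fit import *
S,T="scene","top"
box=[(T,(90,65,66),(292.9,162.5)),(T,(90,-65,66),(353.5,147.5)),(T,(-90,-65,66),(377.1,229.1)),(T,(-90,65,66),(314.5,247.1)),
(S,(90,-65,66),(225.3,252.5)),(S,(90,65,66),(279.5,226.5)),(S,(-90,65,66),(235.3,181.5)),(S,(-90,-65,66),(184.8,202.8)),(S,(90,-65,0),(227.5,273.7)),(S,(90,65,0),(279.5,247.8))]
lid=[(T,(90,65,5),(203.7,140)),(T,(90,-65,5),(259.5,153.3)),(T,(-90,-65,5),(239,230.8)),(T,(-90,65,5),(181.5,216.2)),
(S,(-90,-65,5),(305.4,196.75)),(S,(-90,65,5),(359.25,193.25)),(S,(90,65,5),(377,248)),(S,(90,-65,5),(317,252)),
(T,(45,0,39),(224.5,162)),(T,(-45,0,39),(215.3,202.5)),(S,(-45,0,39),(337.4,198)),(S,(45,0,39),(343.2,222.6))]
tray=[(T,(80,55,14),(420.3,226.5)),(T,(80,-55,14),(467,239.7)),(T,(-80,-55,14),(451.5,310.3)),(T,(-80,55,14),(403.5,296.8))]
for n,o,x0 in [("box",box,[580,-122,0]),("lid",lid,[620,137,0]),("tray",tray,[427,-340,0])]:
    for z in (0,1):
        if n=="tray" and z: continue
        p,r=fit(o,x0+[0]*z); print(n,p.round(3)); 
    print(r.round(1).tolist())
    for cn in (S,T):
        oo=[q for q in o if q[0]==cn]
        if len(oo)>3: print(' only',cn,fit(oo,x0)[0].round(3))
p1,e1=tri((389.5,143.9),(117.1,248.5));p2,e2=tri((373.5,132),(121.6,277.6));print("plugs",p1,e1,p2,e2,np.arctan2(*(p1-p2)[[1,0]]))
print("label",tri((223.2,208.9),(338.85,211.5)))
lt=[((207,285),(170,168)),]
for px in [(207,285),(280,262),(338,437),(262,457)]:
    q=(285+px[0]/5-.5,140+px[1]/5-.5); print('label top z58',atz(T,q,58).round(1))
for px in [(170,168),(245,128),(357,245),(277,285)]:
    q=(180+px[0]/6-.5,175+px[1]/6-.5); print('label scene z58',atz(S,q,58).round(1))
for q in [(99.8,227.1),(137.8,218.5),(140.5,234.5),(101.4,243.1)]: print('hump',atz(T,q,45).round(1))
for q in [(382.6+0,0)]: pass
E
```

```text
box [ 5.81233e+02 -1.15943e+02  2.60000e-01]
box [ 582.013 -116.082    6.542    1.837]
[[0.5, 0.2], [-1.3, 0.5], [-0.4, 0.0], [1.8, -1.8], [0.3, -0.4], [-0.1, 0.1], [0.2, 0.0], [0.1, -0.6], [-0.0, 0.1], [-0.4, 0.4]]
 only scene [ 5.80508e+02 -1.15875e+02  2.63000e-01]
 only top [ 5.82275e+02 -1.16077e+02  2.52000e-01]
lid [ 6.18972e+02  1.28293e+02 -2.44000e-01]
lid [ 6.18968e+02  1.28300e+02 -2.44000e-01 -3.60000e-02]
[[0.3, 0.4], [-0.1, 0.5], [-0.1, -0.1], [0.3, 0.2], [0.3, 0.2], [-0.8, 0.7], [-0.5, -0.4], [0.2, -0.6], [0.2, -0.5], [-1.7, -1.5], [-0.7, -1.0], [1.1, 1.2]]
 only scene [ 6.19348e+02  1.28441e+02 -2.49000e-01]
 only top [ 6.18761e+02  1.28122e+02 -2.40000e-01]
tray [ 433.174 -343.258   -6.563]
[[-0.1, -0.3], [0.1, -0.0], [0.1, 0.1], [-0.1, 0.2]]
 only top [ 433.174 -343.258   -6.563]
plugs [469.81436863 328.94652781  75.52238381] 0.33073268636720166 [411.00565829 315.36547676  77.42317296] 0.9655492278414289 0.22695722326929327
label (array([ 550.09507656, -125.41339135,   58.15197144]), np.float64(0.04859938738203711))
label top z58 [582.  -98.8  58. ]
label top z58 [ 592.1 -129.9   58. ]
label top z58 [ 517.6 -152.6   58. ]
label top z58 [ 509.2 -120.5   58. ]
label scene z58 [ 518.1 -152.4   58. ]
label scene z58 [ 505.  -120.2   58. ]
label scene z58 [581.3 -98.2  58. ]
label scene z58 [ 592.1 -131.1   58. ]
hump [517.5 379.5  45. ]
hump [536.2 298.5  45. ]
hump [502.2 291.   45. ]
hump [483.5 373.9  45. ]
```

```bash
python3 - <<'E'
from fit import *
S,T="scene","top"
ch=[(T,(73,41,45),(99.8,227.1)),(T,(73,-41,45),(137.8,218.5)),(T,(35,-41,45),(140.5,234.5)),(T,(35,41,45),(101.4,243.1)),
(S,(75,-45,0),(387.6,184.25)),(S,(75,45,0),(413.9,174.5)),(S,(35,-41,45),(345+295/8-.5,125+310/8-.5)),(S,(73,-41,45),(345+368/8-.5,125+375/8-.5)),(S,(73,41,45),(345+568/8-.5,125+290/8-.5)),(S,(35,41,45),(345+490/8-.5,125+230/8-.5))]
p,r=fit(ch,[457,324,.22]);print(p.round(3));print(r.round(1).tolist())
for q in ch: print(q[0],q[1],atz(q[0],q[2],q[1][2]).round(1))
# draw wire
for n,im in ((S,"scene0"),(T,"top0")):
    a=cv2.imread(f"pics/{im}.png"); f=6
    c0,r0,c1,r1=(340,120,425,190) if n==S else (90,210,165,305)
    b=cv2.resize(a[r0:r1,c0:c1],None,fx=f,fy=f,interpolation=cv2.INTER_CUBIC)
    def W(l):
        c,s=np.cos(p[2]),np.sin(p[2]);return [[p[0]+c*x-s*y,p[1]+s*x+c*y,z] for x,y,z in l]
    for z,x0,x1,y0,col in ((0,-75,75,45,(0,255,255)),(20,-75,75,45,(0,0,255)),(28,-74,34,33,(255,0,0)),(45,35,73,41,(255,0,255)),(74,-64,28,22,(0,255,0))):
        q=proj(n,W([(x0,-y0,z),(x1,-y0,z),(x1,y0,z),(x0,y0,z)])); q=((q-[c0,r0]+.5)*f).astype(int)
        cv2.polylines(b,[q.reshape(-1,1,2)],True,col,1)
    cv2.imwrite(f"pics/w_{n}.png",b)
E
```

```text
[4.56941e+02 3.24949e+02 2.15000e-01]
[[-0.4, -1.0], [-0.9, -0.4], [-0.7, 1.1], [0.6, 0.5], [-0.4, 2.2], [0.1, 0.3], [-0.9, 0.1], [0.2, -0.0], [0.2, 0.1], [-0.6, -0.0]]
top (73, 41, 45) [517.5 379.5  45. ]
top (73, -41, 45) [536.2 298.5  45. ]
top (35, -41, 45) [502.2 291.   45. ]
top (35, 41, 45) [483.5 373.9  45. ]
scene (75, -45, 0) [532.4 302.2   0. ]
scene (75, 45, 0) [519.4 385.3   0. ]
scene (35, -41, 45) [500.4 294.7  45. ]
scene (73, -41, 45) [537. 300.  45.]
scene (73, 41, 45) [519.1 380.4  45. ]
scene (35, 41, 45) [483.  373.8  45. ]
```

View pics/w_scene.png

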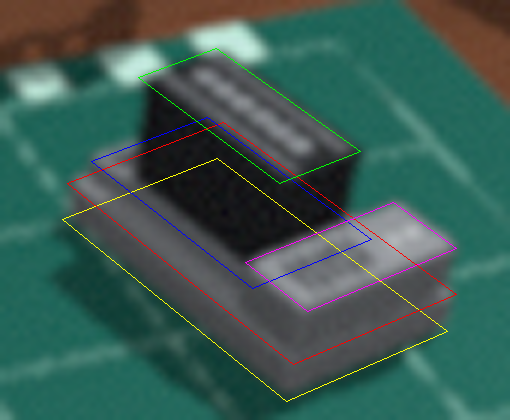

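View pics/w_top.png

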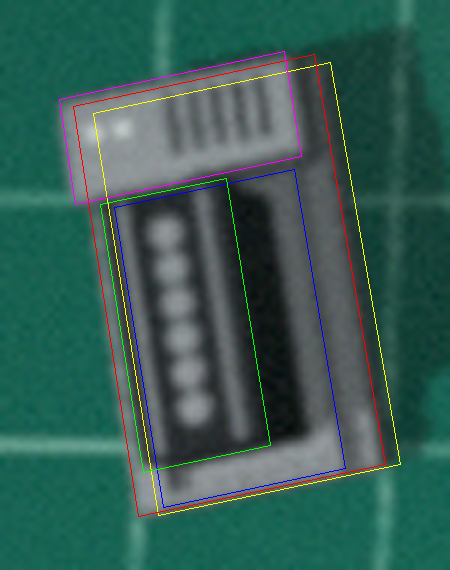

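Both cameras agree on the poses (mm, rad):

| Thing | x | y | yaw |
|---|---|---|---|
| Box | 581.3 | -116 | 0.257 |
| Charger | 457 | 325 | 0.215 |
| Lid | 619 | 128.3 | -0.244 |
| Tray | 433 | -343 | -0.28 |
| Flat pack | 550 | -125 | 0.285 |
| Charged pack | 440.4 | 322 | 0.225 |

The flat pack's top is at z 58 and the charged pack's at about 75. Both match the text's heights. The close crop confirms a label on the pack in the white box and six plugs on the pack in the charger.

```bash
cat > plan.py <<'E'
import sys,numpy as np
from rig import ctrl
from scipy.spatial.transform import Rotation as R
def plan(x,y,z,th):
    s=ctrl.sense(); q=np.array(s['ee_rot']); Rm=R.from_quat(q[[1,2,3,0]]).as_matrix()
    t0=np.arctan2(Rm[1,0],Rm[0,0]); p=np.array(s['eef_pos'])
    d=(th-t0+np.pi)%(2*np.pi)-np.pi
    print("t",round(s['time_s'],2),"pos",p.round(1),"th",round(t0,4),"tilt",Rm[:2,2].round(4),"gw",round(s['grip_width'],3),"F",np.array(s['force']).round(1))
    D=np.array([x,y,z])-p
    print(" turn total z (first): %.4f"%(-d/(np.pi/4)))
    print(" then shift total x %.4f y %.4f z %.4f"%((D[0]*np.cos(th)+D[1]*np.sin(th))/750,(D[0]*np.sin(th)-D[1]*np.cos(th))/750,-D[2]/750), "dist",np.linalg.norm(D).round(1))
if __name__=="__main__": plan(*map(float,sys.argv[1:]))
E
python3 plan.py 550 -125.2 200 1.856
```

```text
t 1.7 pos [123.2 510.4 231.3] th 1.334 tilt [-0. -0.] gw 0.998 F [ 1.   0.2 -1. ]
 turn total z (first): -0.6646
 then shift total x -0.9733 y 0.3077 z 0.0417 dist 766.2
```

Call:
{"name": "play_rows", "arguments": {
  "steps": [
    [[0,0,0],[0,0,-0.166]],
    [[0,0,0],[0,0,-0.166]],
    [[0,0,0],[0,0,-0.166]],
    [[0,0,0],[0,0,-0.166]],
    [[-0.03,0.01,0.003],[0,0,0]],
    [[-0.054,0.017,0.003],[0,0,0]],
    [[-0.054,0.017,0.003],[0,0,0]],
    [[-0.054,0.017,0.003],[0,0,0]],
    [[-0.054,0.017,0.003],[0,0,0]],
    [[-0.054,0.017,0.003],[0,0,0]],
    [[-0.054,0.017,0.003],[0,0,0]],
    [[-0.054,0.017,0.003],[0,0,0]],
    [[-0.054,0.017,0.003],[0,0,0]],
    [[-0.054,0.017,0.003],[0,0,0]],
    [[-0.054,0.017,0.003],[0,0,0]],
    [[-0.054,0.017,0.003],[0,0,0]],
    [[-0.054,0.017,0.003],[0,0,0]],
    [[-0.054,0.017,0.003],[0,0,0]],
    [[-0.054,0.017,0],[0,0,0]],
    [[-0.054,0.017,0],[0,0,0]]
  ],
  "grip": 0.25,
  "squeeze": 60
}}

```text
time_s: 3.7
eef_pos: [491.6, -40.2, 199.8]
ee_rot: [0.0, 0.6, 0.8, 0.0]
force: [0.2, -0.3, 0.5]
grip_width: 0.751
```

```bash
python3 plan.py 550 -125.2 120 1.856
```

```text
t 3.7 pos [491.6 -40.2 199.8] th 1.8552 tilt [0.0002 0.    ] gw 0.751 F [ 0.2 -0.3  0.5]
 turn total z (first): -0.0010
 then shift total x -0.1307 y 0.0428 z 0.1064 dist 130.4
```

Call:
{"name": "play_rows", "arguments": {
  "steps": [
    [[-0.045,0.015,0],[0,0,-0.001]],
    [[-0.045,0.014,0.02],[0,0,0]],
    [[-0.041,0.014,0.03],[0,0,0]],
    [[0,0,0.03],[0,0,0]],
    [[0,0,0.026],[0,0,0]],
    [[0,0,0],[0,0,0]]
  ]
}}

```text
time_s: 4.3
eef_pos: [548.3, -123.3, 117.8]
ee_rot: [-0.002, 0.599, 0.8, -0.001]
force: [0.2, -0.3, -0.5]
grip_width: 0.749
```

```bash
python3 plan.py 550 -125.2 26 1.856;  python3 - <<'E'
from h import *
for c in("scene","top"):
    im=cams.capture(c)[:,:,::-1]
    b=(170,290,160,290) if c=="scene" else (140,270,280,400)
    crop(np.ascontiguousarray(im),*b,4,"g1_"+c)
a=cv2.imread("pics/g1_scene.png");b=cv2.imread("pics/g1_top.png")
h=min(len(a),len(b));cv2.imwrite("pics/g1.png",np.hstack([a[:h],b[:h]])[:, :800] if 0 else cv2.resize(np.hstack([a[:h],b[:h]]),(800,int(800*h/(a.shape[1]+b.shape[1])))))
E
```

```text
t 4.3 pos [ 548.3 -123.3  117.8] th 1.856 tilt [-0.0046  0.0021] gw 0.749 F [ 0.2 -0.3 -0.5]
 turn total z (first): -0.0000
 then shift total x -0.0031 y 0.0015 z 0.1224 dist 91.9
```

View pics/g1.png

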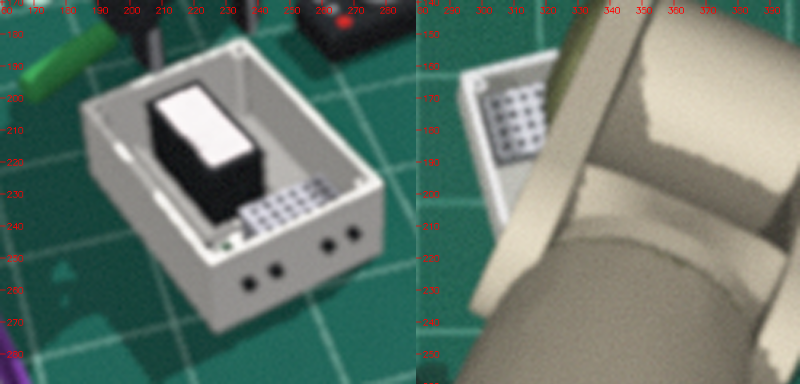

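The scene view shows the finger tips at about (208,188) and (238,180), straddling the labelled pack at (223,209), as planned. The arm hides it in the top view.

Call:
{"name": "play_rows", "arguments": {
  "steps": [
    [[0,0,0],[0,0,0]],
    [[0,0,0],[0,0,0]]
  ]
}}

```text
time_s: 4.6
eef_pos: [549.9, -123.7, 121.5]
ee_rot: [0.001, 0.599, 0.801, 0.0]
force: [0.0, -0.2, -0.7]
grip_width: 0.749
```

```bash
python3 plan.py 550 -125.2 26 1.856
```

```text
t 4.6 pos [ 549.9 -123.7  121.5] th 1.8566 tilt [ 0.0018 -0.0009] gw 0.749 F [ 0.  -0.2 -0.7]
 turn total z (first): 0.0008
 then shift total x -0.0019 y -0.0005 z 0.1273 dist 95.5
```

Call:
{"name": "play_rows", "arguments": {
  "steps": [
    [[-0.001,0,0.015],[0,0,0]],
    [[0,0,0.025],[0,0,0]],
    [[0,0,0.025],[0,0,0]],
    [[0,0,0.02],[0,0,0]],
    [[0,0,0.015],[0,0,0]],
    [[0,0,0.012],[0,0,0]],
    [[0,0,0.008],[0,0,0]],
    [[0,0,0.006],[0,0,0]],
    [[0,0,0],[0,0,0]],
    [[0,0,0],[0,0,0]]
  ]
}}

```text
time_s: 5.6
eef_pos: [549.9, -124.5, 26.1]
ee_rot: [0.0, 0.599, 0.801, 0.0]
force: [0.4, 0.5, -0.0]
grip_width: 0.749
```

```bash
python3 plan.py 550 -125.2 26 1.856
```

```text
t 5.6 pos [ 549.9 -124.5   26.1] th 1.8563 tilt [ 0.0006 -0.0003] gw 0.749 F [ 0.4  0.5 -0. ]
 turn total z (first): 0.0004
 then shift total x -0.0010 y -0.0001 z 0.0002 dist 0.7
```

Position is good, so I'll close at 70 N.

Call:
{"name": "play_rows", "arguments": {
  "steps": [
    [[0,0,0],[0,0,0]],
    [[0,0,0],[0,0,0]],
    [[0,0,0],[0,0,0]],
    [[0,0,0],[0,0,0]],
    [[0,0,0],[0,0,0]],
    [[0,0,0],[0,0,0]],
    [[0,0,0],[0,0,0]],
    [[0,0,0],[0,0,0]]
  ],
  "grip": 1,
  "squeeze": 70
}}

```text
time_s: 6.4
eef_pos: [550.3, -124.9, 26.7]
ee_rot: [0.001, 0.599, 0.8, 0.0]
force: [0.1, -2.2, 5.7]
grip_width: 0.507
```

```bash
python3 plan.py 550 -125.2 150 1.856
```

```text
t 6.4 pos [ 550.3 -124.9   26.7] th 1.8562 tilt [ 0.0019 -0.0011] gw 0.507 F [ 0.1 -2.2  5.7]
 turn total z (first): 0.0003
 then shift total x -0.0003 y -0.0005 z -0.1644 dist 123.3
```

Call:
{"name": "play_rows", "arguments": {
  "steps": [
    [[0,0,-0.004],[0,0,0]],
    [[0,0,-0.008],[0,0,0]],
    [[0,0,-0.015],[0,0,0]],
    [[0,0,-0.025],[0,0,0]],
    [[0,0,-0.03],[0,0,0]],
    [[0,0,-0.03],[0,0,0]],
    [[0,0,-0.025],[0,0,0]],
    [[0,0,-0.015],[0,0,0]],
    [[0,0,-0.01],[0,0,0]],
    [[0,0,-0.004],[0,0,0]],
    [[0,0,0],[0,0,0]]
  ]
}}

```text
time_s: 7.5
eef_pos: [549.5, -124.3, 150.0]
ee_rot: [-0.0, 0.599, 0.801, -0.0]
force: [0.5, 0.0, -5.2]
grip_width: 0.502
```

```bash
python3 plan.py 433.2 -343.2 150 1.291
```

```text
t 7.5 pos [ 549.5 -124.3  150. ] th 1.8563 tilt [-0.0005  0.0003] gw 0.502 F [ 0.5  0.  -5.2]
 turn total z (first): 0.7197
 then shift total x -0.3234 y -0.0685 z 0.0001 dist 247.9
```

Call:
{"name": "play_rows", "arguments": {
  "steps": [
    [[0,0,0],[0,0,0.06]],
    [[0,0,0],[0,0,0.12]],
    [[0,0,0],[0,0,0.12]],
    [[0,0,0],[0,0,0.12]],
    [[0,0,0],[0,0,0.12]],
    [[0,0,0],[0,0,0.12]],
    [[0,0,0],[0,0,0.06]],
    [[-0.01,-0.002,0],[0,0,0]],
    [[-0.02,-0.004,0],[0,0,0]],
    [[-0.033,-0.007,0],[0,0,0]],
    [[-0.04,-0.009,0],[0,0,0]],
    [[-0.04,-0.009,0],[0,0,0]],
    [[-0.04,-0.009,0],[0,0,0]],
    [[-0.04,-0.009,0],[0,0,0]],
    [[-0.035,-0.007,0],[0,0,0]],
    [[-0.03,-0.006,0],[0,0,0]],
    [[-0.02,-0.004,0],[0,0,0]],
    [[-0.01,-0.002,0],[0,0,0]],
    [[-0.005,0,0],[0,0,0]],
    [[0,0,0],[0,0,0]]
  ]
}}

```text
time_s: 9.5
eef_pos: [433.8, -343.0, 150.2]
ee_rot: [-0.0, 0.799, 0.602, 0.0]
force: [0.2, -0.1, -5.1]
grip_width: 0.502
```

```bash
python3 plan.py 433.2 -343.2 27 1.291;  python3 - <<'E'
from h import *
im=cams.capture("scene")[:,:,::-1].copy()
crop(im,120,270,50,250,4,"g2")
E
```

```text
t 9.5 pos [ 433.8 -343.   150.2] th 1.2912 tilt [0.     0.0002] gw 0.502 F [ 0.2 -0.1 -5.1]
 turn total z (first): 0.0002
 then shift total x -0.0005 y -0.0007 z 0.1643 dist 123.2
```

View pics/g2.png

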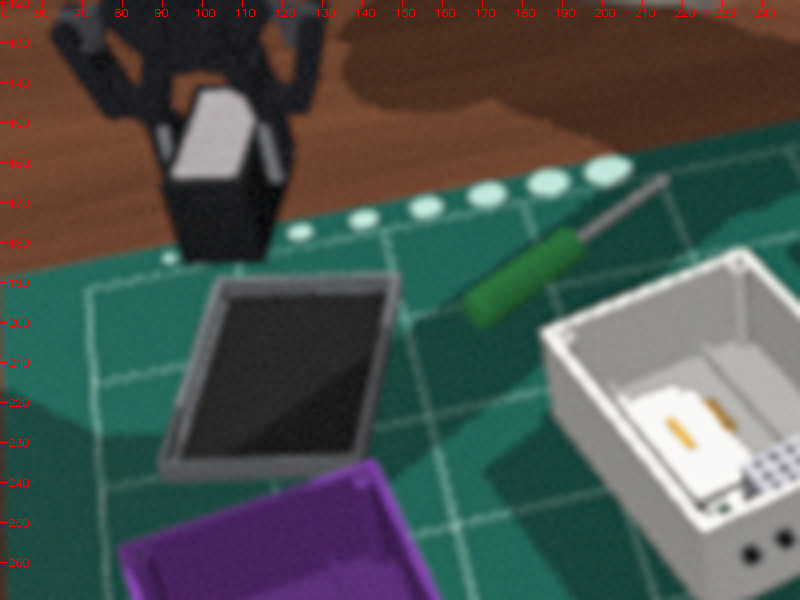

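The pack hangs level at (105,155), above the tray at (120,220). The box bay is now empty and the screwdriver hasn't moved. Lowering.

Call:
{"name": "play_rows", "arguments": {
  "steps": [
    [[0,0,0.01],[0,0,0]],
    [[0,0,0.02],[0,0,0]],
    [[0,0,0.03],[0,0,0]],
    [[0,0,0.03],[0,0,0]],
    [[0,0,0.025],[0,0,0]],
    [[0,0,0.02],[0,0,0]],
    [[0,0,0.012],[0,0,0]],
    [[0,0,0.008],[0,0,0]],
    [[0,0,0.005],[0,0,0]],
    [[0,0,0.002],[0,0,0]],
    [[0,0,0],[0,0,0]]
  ]
}}

```text
time_s: 10.65
eef_pos: [433.9, -343.2, 29.1]
ee_rot: [0.0, 0.799, 0.602, 0.0]
force: [-0.2, 0.1, -4.8]
grip_width: 0.501
```

```bash
python3 plan.py 433.2 -343.2 25 1.291
```

```text
t 10.65 pos [ 433.9 -343.2   29.1] th 1.2909 tilt [ 0.0004 -0.0005] gw 0.501 F [-0.2  0.1 -4.8]
 turn total z (first): -0.0002
 then shift total x -0.0002 y -0.0009 z 0.0054 dist 4.1
```

Call:
{"name": "play_rows", "arguments": {
  "steps": [
    [[0,0,0.0015],[0,0,0]],
    [[0,0,0.0015],[0,0,0]],
    [[0,0,0.0015],[0,0,0]],
    [[0,0,0],[0,0,0]]
  ]
}}

```text
time_s: 11.05
eef_pos: [433.8, -343.2, 25.7]
ee_rot: [0.0, 0.799, 0.602, -0.0]
force: [-1.3, 0.6, -0.9]
grip_width: 0.505
```

The force has nearly unloaded, so the pack is standing on the tray. Releasing it.

Call:
{"name": "play_rows", "arguments": {
  "steps": [
    [[0,0,0.0005],[0,0,0]],
    [[0,0,0],[0,0,0]],
    [[0,0,0],[0,0,0]],
    [[0,0,0],[0,0,0]],
    [[0,0,0],[0,0,0]],
    [[0,0,0],[0,0,0]],
    [[0,0,0],[0,0,0]]
  ],
  "grip": 0.2
}}

```text
time_s: 11.75
eef_pos: [433.7, -343.1, 25.1]
ee_rot: [0.0, 0.799, 0.602, -0.0]
force: [-0.2, -0.8, 0.3]
grip_width: 0.801
```

Call:
{"name": "play_rows", "arguments": {
  "steps": [
    [[0,0,-0.01],[0,0,0]],
    [[0,0,-0.02],[0,0,0]],
    [[0,0,-0.04],[0,0,0]],
    [[0,0,-0.05],[0,0,0]],
    [[0,0,-0.05],[0,0,0]],
    [[0,0,-0.04],[0,0,0]],
    [[0,0,-0.02],[0,0,0]],
    [[0,0,0],[0,0,0]]
  ]
}}

```text
time_s: 12.55
eef_pos: [434.3, -343.7, 200.2]
ee_rot: [0.002, 0.799, 0.602, 0.0]
force: [0.7, -0.5, -1.1]
grip_width: 0.8
```

```bash
python3 plan.py 440.4 322.2 195 1.796;  python3 - <<'E'
from h import *
im=cams.capture("scene")[:,:,::-1].copy()
crop(im,120,270,50,250,4,"g3")
E
```

```text
t 12.55 pos [ 434.3 -343.7  200.2] th 1.2909 tilt [ 0.0031 -0.0038] gw 0.8 F [ 0.7 -0.5 -1.1]
 turn total z (first): -0.6431
 then shift total x 0.8637 y 0.2062 z 0.0069 dist 666.0
```

View pics/g3.png

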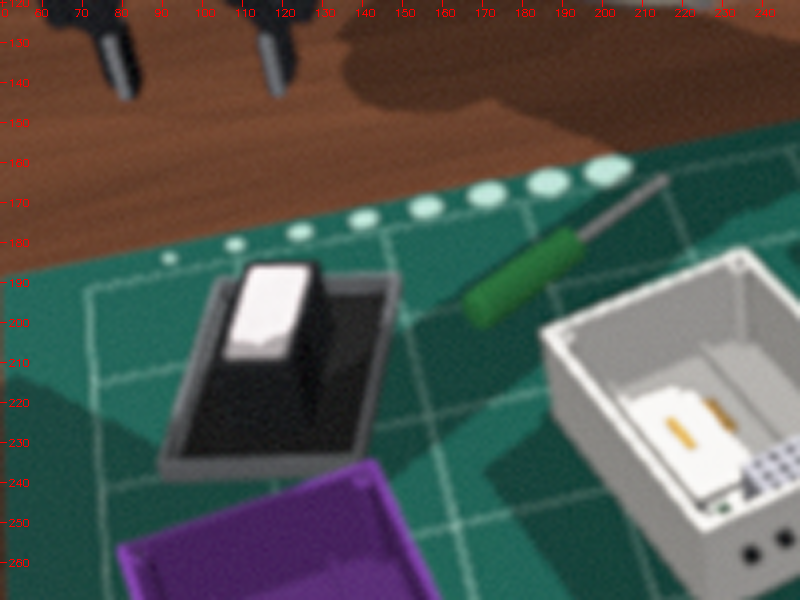

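The flat pack stands upright in the tray at (120,212). Now to the charger.

Call:
{"name": "play_rows", "arguments": {
  "steps": [
    [[0,0,0],[0,0,-0.161]],
    [[0,0,0],[0,0,-0.161]],
    [[0,0,0],[0,0,-0.161]],
    [[0,0,0],[0,0,-0.16]],
    [[0.03,0.0072,0],[0,0,0]],
    [[0.05,0.012,0],[0,0,0]],
    [[0.056,0.0134,0],[0,0,0]],
    [[0.056,0.0134,0],[0,0,0]],
    [[0.056,0.0134,0],[0,0,0]],
    [[0.056,0.0134,0],[0,0,0]],
    [[0.056,0.0134,0],[0,0,0]],
    [[0.056,0.0134,0],[0,0,0]],
    [[0.056,0.0134,0],[0,0,0]],
    [[0.056,0.0134,0],[0,0,0]],
    [[0.056,0.0134,0],[0,0,0]],
    [[0.056,0.0134,0],[0,0,0]],
    [[0.056,0.0134,0],[0,0,0]],
    [[0.056,0.0134,0],[0,0,0]],
    [[0.056,0.0134,0],[0,0,0]],
    [[0.03,0.0072,0],[0,0,0]]
  ]
}}

```text
time_s: 14.6
eef_pos: [439.0, 305.7, 196.0]
ee_rot: [-0.001, 0.622, 0.783, -0.001]
force: [0.5, -0.5, 0.0]
grip_width: 0.799
```

```bash
python3 plan.py 440.4 322.2 130 1.796
```

```text
t 14.6 pos [439.  305.7 196. ] th 1.798 tilt [-0.0023 -0.0006] gw 0.799 F [ 0.5 -0.5  0. ]
 turn total z (first): 0.0025
 then shift total x 0.0211 y 0.0067 z 0.0880 dist 68.0
```

Call:
{"name": "play_rows", "arguments": {
  "steps": [
    [[0.015,0.004,0.01],[0,0,0]],
    [[0.007,0.002,0.025],[0,0,0]],
    [[0,0,0.025],[0,0,0]],
    [[0,0,0.02],[0,0,0]],
    [[0,0,0.008],[0,0,0]],
    [[0,0,0],[0,0,0]],
    [[0,0,0],[0,0,0]]
  ]
}}

```text
time_s: 15.3
eef_pos: [441.1, 319.9, 131.9]
ee_rot: [0.0, 0.623, 0.782, 0.0]
force: [0.8, -0.1, 0.3]
grip_width: 0.8
```

```bash
python3 plan.py 440.4 322.2 42 1.796;  python3 - <<'E'
from h import *
im=cams.capture("scene")[:,:,::-1].copy()
crop(im,90,200,320,440,5,"g4")
print(proj("scene",[[440.4,322.2,130]]))
E
```

```text
t 15.3 pos [441.1 319.9 131.9] th 1.7954 tilt [0.0004 0.0001] gw 0.8 F [ 0.8 -0.1  0.3]
 turn total z (first): -0.0008
 then shift total x 0.0032 y -0.0003 z 0.1198 dist 89.9
[[384.58438639 119.87644083]]
```

View pics/g4.png

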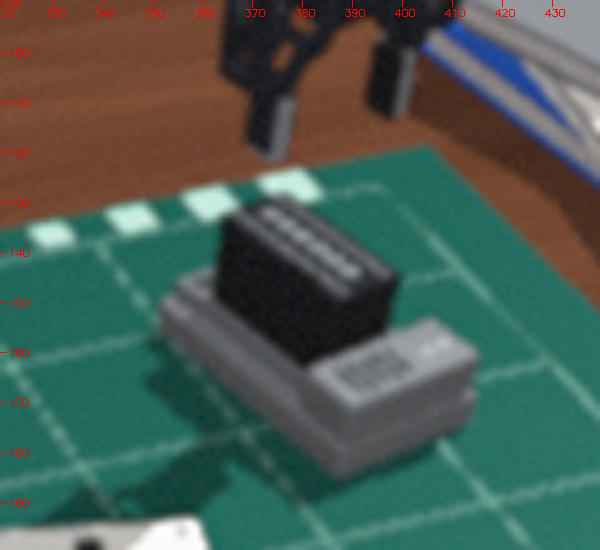

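The fingers at (375,120) and (399,112) straddle the pack with plugs at (381,138). Descending.

Call:
{"name": "play_rows", "arguments": {
  "steps": [
    [[0.003,0,0.012],[0,0,-0.001]],
    [[0,0,0.025],[0,0,0]],
    [[0,0,0.025],[0,0,0]],
    [[0,0,0.02],[0,0,0]],
    [[0,0,0.015],[0,0,0]],
    [[0,0,0.011],[0,0,0]],
    [[0,0,0.007],[0,0,0]],
    [[0,0,0.005],[0,0,0]],
    [[0,0,0],[0,0,0]],
    [[0,0,0],[0,0,0]]
  ]
}}

```text
time_s: 16.35
eef_pos: [440.6, 322.5, 41.9]
ee_rot: [0.0, 0.623, 0.782, 0.0]
force: [-0.7, -0.0, 0.7]
grip_width: 0.795
```

```bash
python3 plan.py 440.4 322.2 42 1.796
```

```text
t 16.35 pos [440.6 322.5  41.9] th 1.7966 tilt [0.0007 0.0003] gw 0.795 F [-0.7 -0.   0.7]
 turn total z (first): 0.0008
 then shift total x -0.0003 y -0.0003 z -0.0001 dist 0.4
```

Call:
{"name": "play_rows", "arguments": {
  "steps": [
    [[0,0,0],[0,0,0]],
    [[0,0,0],[0,0,0]],
    [[0,0,0],[0,0,0]],
    [[0,0,0],[0,0,0]],
    [[0,0,0],[0,0,0]],
    [[0,0,0],[0,0,0]],
    [[0,0,0],[0,0,0]],
    [[0,0,0],[0,0,0]]
  ],
  "grip": 1
}}

```text
time_s: 17.15
eef_pos: [440.7, 322.4, 42.2]
ee_rot: [0.0, 0.623, 0.782, 0.0]
force: [-0.0, -0.6, 5.9]
grip_width: 0.503
```

```bash
python3 plan.py 440.4 322.2 170 1.796
```

```text
t 17.15 pos [440.7 322.4  42.2] th 1.7965 tilt [0.0011 0.0003] gw 0.503 F [-0.  -0.6  5.9]
 turn total z (first): 0.0007
 then shift total x -0.0002 y -0.0005 z -0.1704 dist 127.8
```

Call:
{"name": "play_rows", "arguments": {
  "steps": [
    [[0,0,-0.004],[0,0,0]],
    [[0,0,-0.008],[0,0,0]],
    [[0,0,-0.015],[0,0,0]],
    [[0,0,-0.025],[0,0,0]],
    [[0,0,-0.03],[0,0,0]],
    [[0,0,-0.03],[0,0,0]],
    [[0,0,-0.025],[0,0,0]],
    [[0,0,-0.018],[0,0,0]],
    [[0,0,-0.01],[0,0,0]],
    [[0,0,-0.004],[0,0,0]],
    [[0,0,0],[0,0,0]]
  ]
}}

```text
time_s: 18.25
eef_pos: [440.2, 322.4, 168.3]
ee_rot: [-0.0, 0.623, 0.782, -0.0]
force: [0.4, 0.1, -4.5]
grip_width: 0.507
```

```bash
python3 plan.py 548.4 -124.6 170 1.828;python3 - <<'E'
from h import *
im=cams.capture("scene")[:,:,::-1].copy()
crop(im,70,190,320,440,5,"g5")
E
```

```text
t 18.25 pos [440.2 322.4 168.3] th 1.7966 tilt [-0.0002 -0.0001] gw 0.507 F [ 0.4  0.1 -4.5]
 turn total z (first): -0.0399
 then shift total x -0.6130 y -0.0121 z -0.0023 dist 459.9
```

View pics/g5.png

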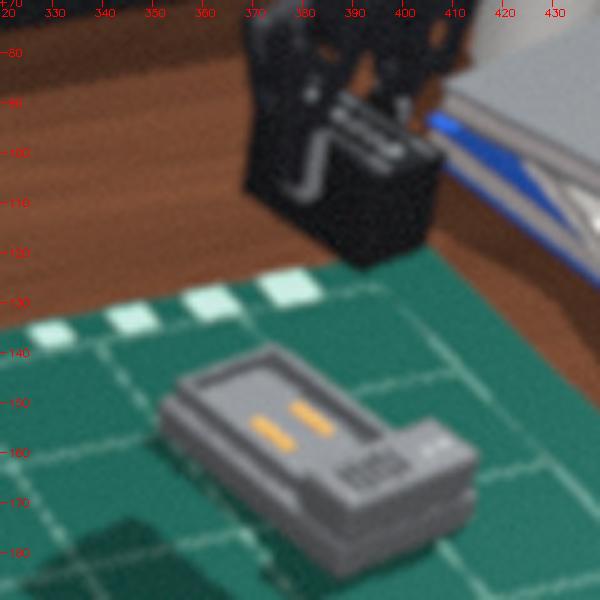

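The pack is held level at (390,105) and the charger bay is empty, showing two gold contacts. I'll carry it to the box.

Call:
{"name": "play_rows", "arguments": {
  "steps": [
    [[0,0,0],[0,0,-0.02]],
    [[0,0,0],[0,0,-0.02]],
    [[-0.01,0,0],[0,0,0]],
    [[-0.02,-0.0004,0],[0,0,0]],
    [[-0.035,-0.0007,0],[0,0,0]],
    [[-0.045,-0.0009,0],[0,0,0]],
    [[-0.045,-0.0009,0],[0,0,0]],
    [[-0.045,-0.0009,0],[0,0,0]],
    [[-0.045,-0.0009,0],[0,0,0]],
    [[-0.045,-0.0009,0],[0,0,0]],
    [[-0.045,-0.0009,0],[0,0,0]],
    [[-0.045,-0.0009,0],[0,0,0]],
    [[-0.045,-0.0009,0],[0,0,0]],
    [[-0.045,-0.0009,0],[0,0,0]],
    [[-0.045,-0.0009,0],[0,0,0]],
    [[-0.04,-0.0008,0],[0,0,0]],
    [[-0.03,-0.0006,0],[0,0,0]],
    [[-0.02,-0.0004,0],[0,0,0]],
    [[-0.008,0,0],[0,0,0]],
    [[0,0,0],[0,0,0]]
  ]
}}

```text
time_s: 20.3
eef_pos: [548.4, -124.9, 168.2]
ee_rot: [-0.0, 0.611, 0.792, -0.0]
force: [-1.1, 0.8, -3.5]
grip_width: 0.504
```

Call:
{"name": "play_rows", "arguments": {
  "steps": [
    [[0,0,0],[0,0,0]],
    [[0,0,0],[0,0,0]]
  ]
}}

```text
time_s: 20.5
eef_pos: [548.5, -123.6, 168.4]
ee_rot: [-0.0, 0.61, 0.792, 0.0]
force: [0.2, -0.1, -4.4]
grip_width: 0.506
```

```bash
python3 plan.py 548.4 -124.6 100 1.828;python3 - <<'E'
from h import *
im=cams.capture("scene")[:,:,::-1].copy()
crop(im,130,280,150,300,4,"g6")
E
```

```text
t 20.5 pos [ 548.5 -123.6  168.4] th 1.8291 tilt [-0.0001  0.0002] gw 0.506 F [ 0.2 -0.1 -4.4]
 turn total z (first): 0.0014
 then shift total x -0.0013 y -0.0005 z 0.0911 dist 68.4
```

View pics/g6.png

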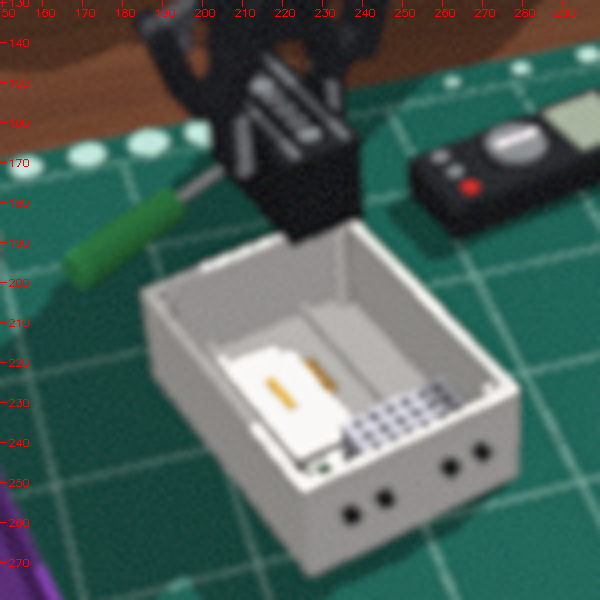

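```bash
python3 - <<'E'
from h import *
g=lambda x,y:(150+x/4-.5,130+y/4-.5)
print("box contacts",atz("scene",g(281,393),4.5).round(1),atz("scene",g(320,373),4.5).round(1))
# bay floor (white) corners; rib inside
print("charger contacts",atz("scene",(373.9,156.1),20.5).round(1),atz("scene",(381.7,153.5),20.5).round(1))
for nm,p,zf,cx in (("box",(581.3,-116,.257),4,-34),("charger",(457,325,.215),20,-18)):
    c,s=np.cos(p[2]),np.sin(p[2])
    L=lambda l:[[p[0]+c*x-s*y,p[1]+s*x+c*y,z] for x,y,z in l]
    print(nm,np.round(L([(cx,0,zf)]),1))
    im=cams.capture("scene")[:,:,::-1].copy() if nm=="box" else im
    f=6;c0,r0,c1,r1=(180,170,290,280) if nm=="box" else (340,120,425,190)
    b=cv2.resize(im[r0:r1,c0:c1],None,fx=f,fy=f,interpolation=cv2.INTER_CUBIC)
    rects=[(zf,cx-52,cx+52,29,(0,0,255)),(zf+8,cx-56,cx+56,33,(255,0,0))]+([(66,-90,90,65,(0,255,0)),(66,-86,86,61,(0,255,255))] if nm=="box" else [(45,35,73,41,(0,255,0))])
    for z,x0,x1,y0,col in rects:
        q=proj("scene",L([(x0,-y0,z),(x1,-y0,z),(x1,y0,z),(x0,y0,z)])); q=((q-[c0,r0]+.5)*f).astype(int)
        cv2.polylines(b,[q.reshape(-1,1,2)],True,col,1)
    cv2.imwrite(f"pics/w2_{nm}.png",b)
E
```

```text
box contacts [ 551.  -137.2    4.5] [ 542.4 -111.9    4.5]
charger contacts [438.6 310.1  20.5] [434.9 334.9  20.5]
box [[ 548.4 -124.6    4. ]]
charger [[439.4 321.2  20. ]]
```

View pics/w2_box.png

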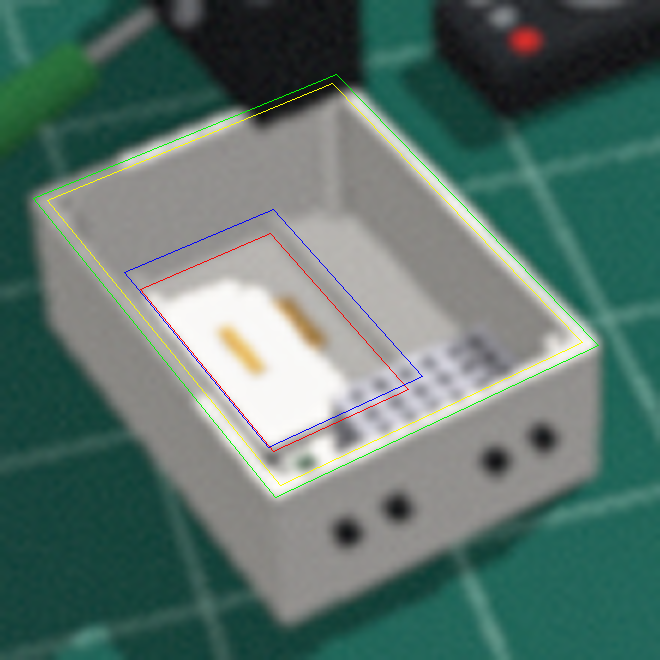

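View pics/w2_charger.png

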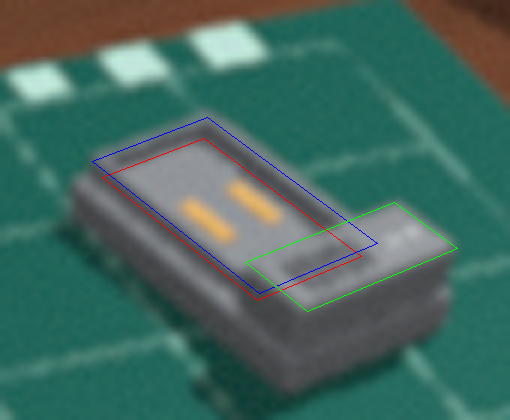

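The model outlines match the real box and charger edges and bays, so I'm lowering into the box bay.

Call:
{"name": "play_rows", "arguments": {
  "steps": [
    [[-0.001,-0.0003,0.01],[0,0,0.001]],
    [[0,0,0.02],[0,0,0]],
    [[0,0,0.027],[0,0,0]],
    [[0,0,0.027],[0,0,0]],
    [[0,0,0.027],[0,0,0]],
    [[0,0,0.024],[0,0,0]],
    [[0,0,0.018],[0,0,0]],
    [[0,0,0.013],[0,0,0]],
    [[0,0,0.01],[0,0,0]],
    [[0,0,0.006],[0,0,0]],
    [[0,0,0.002],[0,0,0]],
    [[0,0,0],[0,0,0]],
    [[0,0,0],[0,0,0]]
  ]
}}

```text
time_s: 21.9
eef_pos: [548.9, -125.4, 30.8]
ee_rot: [0.0, 0.611, 0.792, 0.0]
force: [0.3, 0.3, -4.3]
grip_width: 0.506
```

```bash
python3 plan.py 548.4 -124.6 26 1.828
```

```text
t 21.9 pos [ 548.9 -125.4   30.8] th 1.8273 tilt [ 0.0009 -0.0004] gw 0.506 F [ 0.3  0.3 -4.3]
 turn total z (first): -0.0009
 then shift total x 0.0012 y -0.0004 z 0.0064 dist 4.9
```

Call:
{"name": "play_rows", "arguments": {
  "steps": [
    [[0.0005,0,0.002],[0,0,0]],
    [[0,0,0.0015],[0,0,0]],
    [[0,0,0.0015],[0,0,0]],
    [[0,0,0.001],[0,0,0]],
    [[0,0,0],[0,0,0]],
    [[0,0,0],[0,0,0]]
  ]
}}

```text
time_s: 22.5
eef_pos: [548.6, -124.9, 26.2]
ee_rot: [0.0, 0.611, 0.792, 0.0]
force: [-3.1, 1.3, 3.7]
grip_width: 0.5
```

Contact with the floor at z 26, as expected. Release.

Call:
{"name": "play_rows", "arguments": {
  "steps": [
    [[0,0,0],[0,0,0]],
    [[0,0,0],[0,0,0]],
    [[0,0,0],[0,0,0]],
    [[0,0,0],[0,0,0]],
    [[0,0,0],[0,0,0]],
    [[0,0,0],[0,0,0]],
    [[0,0,0],[0,0,0]]
  ],
  "grip": 0.25
}}

```text
time_s: 23.2
eef_pos: [548.6, -124.9, 25.8]
ee_rot: [0.0, 0.611, 0.792, 0.0]
force: [-0.2, 0.2, -0.4]
grip_width: 0.749
```

Call:
{"name": "play_rows", "arguments": {
  "steps": [
    [[0,0,-0.01],[0,0,0]],
    [[0,0,-0.02],[0,0,0]],
    [[0,0,-0.04],[0,0,0]],
    [[0,0,-0.05],[0,0,0]],
    [[0,0,-0.05],[0,0,0]],
    [[0,0,-0.04],[0,0,0]],
    [[0,0,-0.02],[0,0,0]],
    [[0,0,0],[0,0,0]]
  ]
}}

```text
time_s: 24.0
eef_pos: [549.3, -125.2, 201.0]
ee_rot: [0.002, 0.611, 0.792, 0.001]
force: [-0.3, 0.9, 0.1]
grip_width: 0.749
```

```bash
python3 plan.py 433.6 -343.2 150 1.291;python3 - <<'E'
from h import *
im=cams.capture("scene")[:,:,::-1].copy()
crop(im,130,280,150,300,4,"g7")
E
```

```text
t 24.0 pos [ 549.3 -125.2  201. ] th 1.8273 tilt [ 0.0044 -0.002 ] gw 0.749 F [-0.3  0.9  0.1]
 turn total z (first): 0.6829
 then shift total x -0.3220 y -0.0680 z 0.0680 dist 252.0
```

View pics/g7.png

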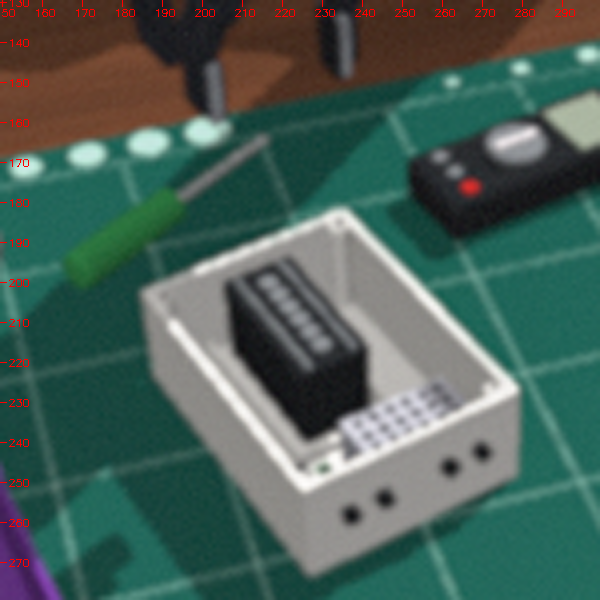

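The charged pack, plugs up, sits upright in the bay at (223,210). Back to the tray for the flat pack.

Call:
{"name": "play_rows", "arguments": {
  "steps": [
    [[0,0,0],[0,0,0.17]],
    [[0,0,0],[0,0,0.17]],
    [[0,0,0],[0,0,0.17]],
    [[0,0,0],[0,0,0.17]],
    [[-0.03,-0.006,0],[0,0,0.003]],
    [[-0.05,-0.011,0],[0,0,0]],
    [[-0.055,-0.012,0],[0,0,0]],
    [[-0.055,-0.012,0],[0,0,0]],
    [[-0.055,-0.012,0.01],[0,0,0]],
    [[-0.047,-0.01,0.02],[0,0,0]],
    [[-0.025,-0.004,0.03],[0,0,0]],
    [[-0.005,-0.001,0.03],[0,0,0]],
    [[0,0,0.02],[0,0,0]],
    [[0,0,0.01],[0,0,0]],
    [[0,0,0],[0,0,0]],
    [[0,0,0],[0,0,0]],
    [[0,0,0],[0,0,0]]
  ]
}}

```text
time_s: 25.75
eef_pos: [433.2, -343.1, 109.0]
ee_rot: [0.001, 0.799, 0.602, 0.0]
force: [0.0, -0.4, 0.5]
grip_width: 0.752
```

```bash
python3 plan.py 433.7 -343.1 25 1.291
```

```text
t 25.75 pos [ 433.2 -343.1  109. ] th 1.2912 tilt [ 0.0009 -0.001 ] gw 0.752 F [ 0.  -0.4  0.5]
 turn total z (first): 0.0002
 then shift total x 0.0001 y 0.0007 z 0.1121 dist 84.0
```

Call:
{"name": "play_rows", "arguments": {
  "steps": [
    [[0,0.0006,0.012],[0,0,0]],
    [[0,0,0.024],[0,0,0]],
    [[0,0,0.024],[0,0,0]],
    [[0,0,0.02],[0,0,0]],
    [[0,0,0.014],[0,0,0]],
    [[0,0,0.009],[0,0,0]],
    [[0,0,0.006],[0,0,0]],
    [[0,0,0.003],[0,0,0]],
    [[0,0,0],[0,0,0]],
    [[0,0,0],[0,0,0]]
  ]
}}

```text
time_s: 26.75
eef_pos: [433.5, -343.3, 24.7]
ee_rot: [0.0, 0.799, 0.602, 0.0]
force: [0.3, 0.3, -0.1]
grip_width: 0.752
```

Call:
{"name": "play_rows", "arguments": {
  "steps": [
    [[0,0,0],[0,0,0]],
    [[0,0,0],[0,0,0]],
    [[0,0,0],[0,0,0]],
    [[0,0,0],[0,0,0]],
    [[0,0,0],[0,0,0]],
    [[0,0,0],[0,0,0]],
    [[0,0,0],[0,0,0]],
    [[0,0,0],[0,0,0]]
  ],
  "grip": 1
}}

```text
time_s: 27.55
eef_pos: [433.5, -343.2, 24.9]
ee_rot: [0.0, 0.799, 0.601, 0.0]
force: [-0.4, 1.2, 5.6]
grip_width: 0.501
```

```bash
python3 plan.py 433.7 -343.1 170 1.291
```

```text
t 27.55 pos [ 433.5 -343.2   24.9] th 1.2907 tilt [ 0.0007 -0.0006] gw 0.501 F [-0.4  1.2  5.6]
 turn total z (first): -0.0003
 then shift total x 0.0002 y 0.0002 z -0.1934 dist 145.1
```

Call:
{"name": "play_rows", "arguments": {
  "steps": [
    [[0,0,-0.004],[0,0,0]],
    [[0,0,-0.008],[0,0,0]],
    [[0,0,-0.015],[0,0,0]],
    [[0,0,-0.025],[0,0,0]],
    [[0,0,-0.035],[0,0,0]],
    [[0,0,-0.035],[0,0,0]],
    [[0,0,-0.03],[0,0,-0.03]],
    [[0,0,-0.02],[0,0,-0.1]],
    [[0,0,-0.015],[0,0,-0.13]],
    [[0,0,-0.006],[0,0,-0.13]],
    [[0,0,0],[0,0,-0.13]],
    [[0,0,0],[0,0,-0.08]],
    [[0,0,0],[0,0,-0.03]],
    [[0,0,0],[0,0,0]]
  ]
}}

```text
time_s: 28.95
eef_pos: [433.2, -343.0, 169.4]
ee_rot: [0.0, 0.627, 0.779, -0.0]
force: [-0.7, 0.4, -4.7]
grip_width: 0.502
```

```bash
python3 plan.py 439.4 321.2 170 1.786
```

```text
t 28.95 pos [ 433.2 -343.   169.4] th 1.7849 tilt [ 0.0001 -0.0001] gw 0.502 F [-0.7  0.4 -4.7]
 turn total z (first): -0.0013
 then shift total x 0.8634 y 0.1972 z -0.0008 dist 664.2
```

Call:
{"name": "play_rows", "arguments": {
  "steps": [
    [[0.01,0.002,0],[0,0,-0.001]],
    [[0.02,0.005,0],[0,0,0]],
    [[0.035,0.008,0],[0,0,0]],
    [[0.048,0.011,0],[0,0,0]],
    [[0.048,0.011,0],[0,0,0]],
    [[0.048,0.011,0],[0,0,0]],
    [[0.048,0.011,0],[0,0,0]],
    [[0.048,0.011,0],[0,0,0]],
    [[0.048,0.011,0],[0,0,0]],
    [[0.048,0.011,0],[0,0,0]],
    [[0.048,0.011,0],[0,0,0]],
    [[0.048,0.011,0],[0,0,0]],
    [[0.048,0.011,0],[0,0,0]],
    [[0.048,0.011,0],[0,0,0]],
    [[0.048,0.011,0],[0,0,0]],
    [[0.048,0.011,0],[0,0,0]],
    [[0.048,0.011,0],[0,0,0]],
    [[0.048,0.011,0],[0,0,0]],
    [[0.035,0.008,0],[0,0,0]],
    [[0.025,0.006,0],[0,0,0]]
  ]
}}

```text
time_s: 30.95
eef_pos: [438.2, 309.4, 169.1]
ee_rot: [-0.0, 0.626, 0.78, -0.0]
force: [0.3, -1.1, -5.4]
grip_width: 0.506
```

Call:
{"name": "play_rows", "arguments": {
  "steps": [
    [[0.012,0.002,0],[0,0,0]],
    [[0.006,0.001,0],[0,0,0]],
    [[0,0,0],[0,0,0]],
    [[0,0,0],[0,0,0]]
  ]
}}

```text
time_s: 31.35
eef_pos: [439.1, 320.1, 169.1]
ee_rot: [0.0, 0.627, 0.779, -0.0]
force: [0.1, -1.4, -4.5]
grip_width: 0.504
```

```bash
python3 plan.py 439.4 321.2 46 1.786; python3 - <<'E'
from h import *
im=cams.capture("scene")[:,:,::-1].copy()
crop(im,70,190,320,440,5,"g8")
E
```

```text
t 31.35 pos [439.1 320.1 169.1] th 1.7856 tilt [-0.0002 -0.0003] gw 0.504 F [ 0.1 -1.4 -4.5]
 turn total z (first): -0.0004
 then shift total x 0.0013 y 0.0007 z 0.1641 dist 123.1
```

View pics/g8.png

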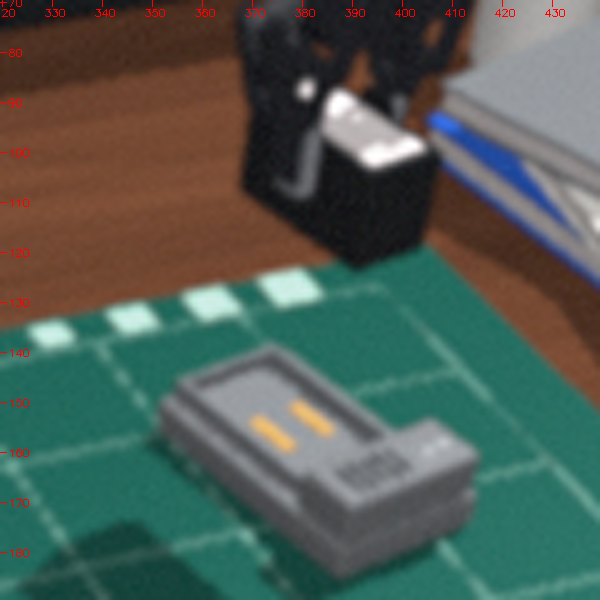

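The flat pack is level at (392,105) over the charger bay at (378,155). Lowering.

Call:
{"name": "play_rows", "arguments": {
  "steps": [
    [[0.001,0.0006,0.01],[0,0,0]],
    [[0,0,0.02],[0,0,0]],
    [[0,0,0.027],[0,0,0]],
    [[0,0,0.027],[0,0,0]],
    [[0,0,0.024],[0,0,0]],
    [[0,0,0.02],[0,0,0]],
    [[0,0,0.015],[0,0,0]],
    [[0,0,0.01],[0,0,0]],
    [[0,0,0.007],[0,0,0]],
    [[0,0,0.003],[0,0,0]],
    [[0,0,0.001],[0,0,0]],
    [[0,0,0],[0,0,0]],
    [[0,0,0],[0,0,0]]
  ]
}}

```text
time_s: 32.7
eef_pos: [439.6, 321.7, 46.4]
ee_rot: [0.0, 0.627, 0.779, 0.0]
force: [0.8, 0.2, -5.4]
grip_width: 0.508
```

```bash
python3 plan.py 439.4 321.2 42 1.786
```

```text
t 32.7 pos [439.6 321.7  46.4] th 1.7864 tilt [0.0007 0.0003] gw 0.508 F [ 0.8  0.2 -5.4]
 turn total z (first): 0.0005
 then shift total x -0.0006 y -0.0004 z 0.0059 dist 4.5
```

Call:
{"name": "play_rows", "arguments": {
  "steps": [
    [[0,0,0.0015],[0,0,0]],
    [[0,0,0.0015],[0,0,0]],
    [[0,0,0.0015],[0,0,0]],
    [[0,0,0],[0,0,0]],
    [[0,0,0],[0,0,0]]
  ]
}}

```text
time_s: 33.2
eef_pos: [439.4, 321.6, 42.6]
ee_rot: [-0.0, 0.627, 0.779, -0.0]
force: [-0.0, -0.1, -4.3]
grip_width: 0.504
```

Call:
{"name": "play_rows", "arguments": {
  "steps": [
    [[0,0,0.001],[0,0,0]],
    [[0,0,0.001],[0,0,0]],
    [[0,0,0],[0,0,0]],
    [[0,0,0],[0,0,0]]
  ]
}}

```text
time_s: 33.6
eef_pos: [439.5, 321.7, 41.9]
ee_rot: [0.0, 0.627, 0.779, 0.0]
force: [-3.3, -3.0, 6.1]
grip_width: 0.503
```

Contact at z 42, as expected. Release and retreat.

Call:
{"name": "play_rows", "arguments": {
  "steps": [
    [[0,0,0],[0,0,0]],
    [[0,0,0],[0,0,0]],
    [[0,0,0],[0,0,0]],
    [[0,0,0],[0,0,0]],
    [[0,0,0],[0,0,0]],
    [[0,0,0],[0,0,0]],
    [[0,0,0],[0,0,0]]
  ],
  "grip": 0.25
}}

```text
time_s: 34.3
eef_pos: [439.4, 321.7, 41.2]
ee_rot: [0.0, 0.627, 0.779, 0.0]
force: [0.5, 0.9, 0.1]
grip_width: 0.754
```

Call:
{"name": "play_rows", "arguments": {
  "steps": [
    [[0,0,-0.01],[0,0,0]],
    [[0,0,-0.02],[0,0,0]],
    [[0,0,-0.04],[0,0,0]],
    [[0,0,-0.05],[0,0,0]],
    [[0,0,-0.04],[0,0,0]],
    [[0,0,-0.02],[0,0,0]],
    [[0,0,0],[0,0,0]]
  ]
}}

```text
time_s: 35.0
eef_pos: [440.3, 322.1, 178.8]
ee_rot: [0.001, 0.627, 0.779, 0.002]
force: [-0.2, 0.3, -0.4]
grip_width: 0.752
```

```bash
python3 plan.py 619 128.3 110 1.327; python3 - <<'E'
from h import *
im=cams.capture("scene")[:,:,::-1].copy()
cv2.imwrite("pics/s9.png",im)
crop(im,100,260,290,430,4,"g9")
E
```

```text
t 35.0 pos [440.3 322.1 178.8] th 1.7865 tilt [0.0044 0.002 ] gw 0.752 F [-0.2  0.3 -0.4]
 turn total z (first): 0.5850
 then shift total x -0.1932 y 0.2936 z 0.0917 dist 272.4
```

View pics/g9.png

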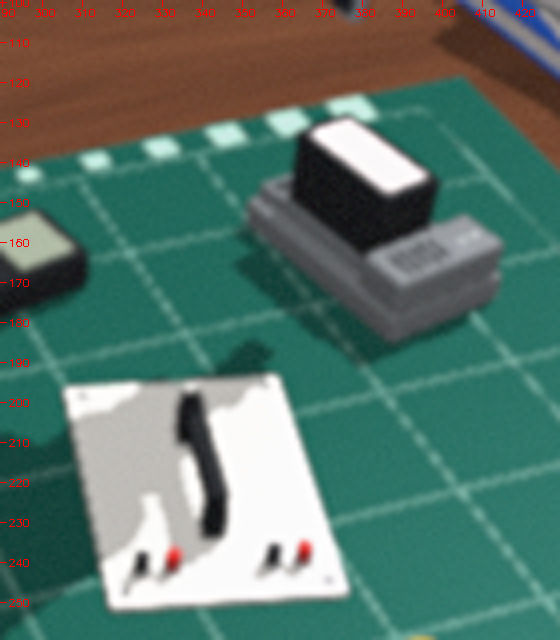

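The flat pack, label up, is seated in the charger at (381,147). Next, check the handle bar against the lid fit.

```bash
python3 - <<'E'
from fit import *
p=(619,128.3,-.244);c,s=np.cos(p[2]),np.sin(p[2])
L=lambda l:[[p[0]+c*x-s*y,p[1]+s*x+c*y,z] for x,y,z in l]
out=[]
for n,im,(c0,r0,c1,r1) in (("scene","s9",(300,185,385,260)),("top","top0",(175,135,265,235))):
    a=cv2.imread(f"pics/{im}.png");f=5
    b=cv2.resize(a[r0:r1,c0:c1],None,fx=f,fy=f,interpolation=cv2.INTER_CUBIC)
    for z,x0,y0,col in ((5,90,65,(0,0,255)),(39,45,7,(0,255,0)),(25,33,7,(255,128,0))):
        q=proj(n,L([(-x0,-y0,z),(x0,-y0,z),(x0,y0,z),(-x0,y0,z)])); q=((q-[c0,r0]+.5)*f).astype(int)
        cv2.polylines(b,[q.reshape(-1,1,2)],True,col,1)
    out.append(b)
H=max(len(o) for o in out)
cv2.imwrite("pics/w3.png",np.hstack([cv2.copyMakeBorder(o,0,H-len(o),0,0,0) for o in out])[:, :])
E
```

```text
(no output)
```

View pics/w3.png

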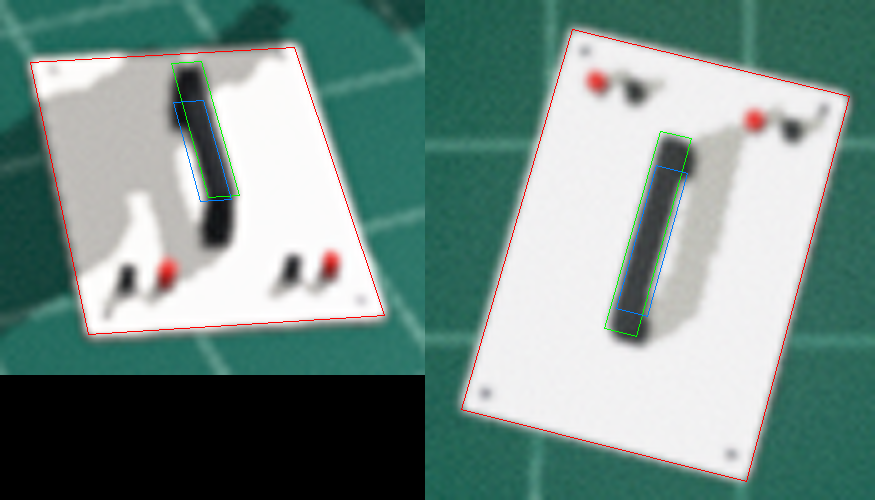

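The outlines match the lid and bar in both views. Going to the handle.

Call:
{"name": "play_rows", "arguments": {
  "steps": [
    [[0,0,0],[0,0,0.145]],
    [[0,0,0],[0,0,0.145]],
    [[0,0,0],[0,0,0.145]],
    [[0,0,0],[0,0,0.15]],
    [[-0.01,0.015,0],[0,0,0]],
    [[-0.022,0.034,0],[0,0,0]],
    [[-0.03,0.046,0],[0,0,0]],
    [[-0.03,0.046,0],[0,0,0]],
    [[-0.03,0.046,0],[0,0,0]],
    [[-0.03,0.046,0],[0,0,0]],
    [[-0.025,0.038,0.01],[0,0,0]],
    [[-0.015,0.021,0.02],[0,0,0]],
    [[0,0,0.025],[0,0,0]],
    [[0,0,0.02],[0,0,0]],
    [[0,0,0.015],[0,0,0]],
    [[0,0,0],[0,0,0]],
    [[0,0,0],[0,0,0]],
    [[0,0,0],[0,0,0]]
  ]
}}

```text
time_s: 36.85
eef_pos: [617.6, 129.0, 109.6]
ee_rot: [0.0, 0.788, 0.616, 0.001]
force: [0.1, 1.7, -0.7]
grip_width: 0.751
```

```bash
python3 plan.py 619 128.3 13 1.327
```

```text
t 36.85 pos [617.6 129.  109.6] th 1.3277 tilt [ 0.0015 -0.    ] gw 0.751 F [ 0.1  1.7 -0.7]
 turn total z (first): 0.0009
 then shift total x -0.0004 y 0.0020 z 0.1288 dist 96.6
```

Call:
{"name": "play_rows", "arguments": {
  "steps": [
    [[-0.0004,0.002,0.012],[0,0,0.001]],
    [[0,0,0.024],[0,0,0]],
    [[0,0,0.025],[0,0,0]],
    [[0,0,0.023],[0,0,0]],
    [[0,0,0.016],[0,0,0]],
    [[0,0,0.012],[0,0,0]],
    [[0,0,0.008],[0,0,0]],
    [[0,0,0.005],[0,0,0]],
    [[0,0,0.002],[0,0,0]],
    [[0,0,0],[0,0,0]],
    [[0,0,0],[0,0,0]]
  ]
}}

```text
time_s: 37.95
eef_pos: [618.8, 128.4, 13.9]
ee_rot: [0.0, 0.788, 0.616, 0.0]
force: [-0.7, -0.2, -0.8]
grip_width: 0.748
```

```bash
python3 plan.py 619 128.3 13 1.327; python3 - <<'E'
from h import *
im=cams.capture("scene")[:,:,::-1].copy()
crop(im,150,270,280,400,5,"g10")
E
```

```text
t 37.95 pos [618.8 128.4  13.9] th 1.3262 tilt [0.0008 0.    ] gw 0.748 F [-0.7 -0.2 -0.8]
 turn total z (first): -0.0011
 then shift total x -0.0000 y 0.0003 z 0.0012 dist 0.9
```

View pics/g10.png

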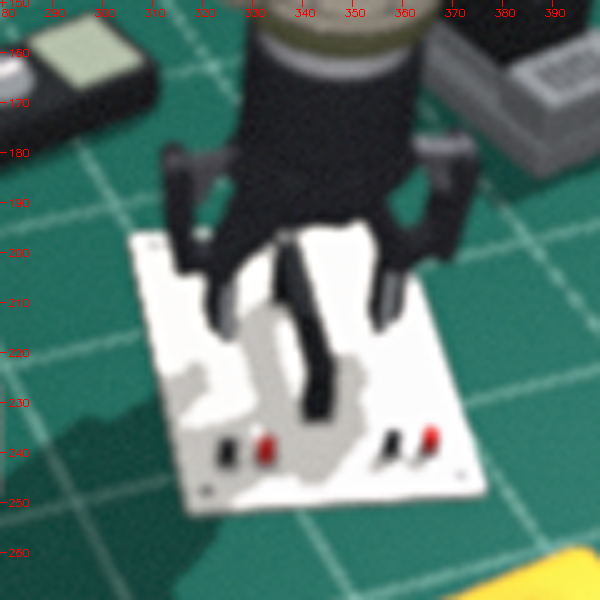

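The fingers at (325,213) and (356,212) straddle the bar at (341,212). Close.

Call:
{"name": "play_rows", "arguments": {
  "steps": [
    [[0,0,0],[0,0,0]],
    [[0,0,0],[0,0,0]],
    [[0,0,0],[0,0,0]],
    [[0,0,0],[0,0,0]],
    [[0,0,0],[0,0,0]],
    [[0,0,0],[0,0,0]],
    [[0,0,0],[0,0,0]],
    [[0,0,0],[0,0,0]],
    [[0,0,0],[0,0,0]],
    [[0,0,0],[0,0,0]],
    [[0,0,0],[0,0,0]],
    [[0,0,0],[0,0,0]]
  ],
  "grip": 1,
  "squeeze": 80
}}

```text
time_s: 39.2
eef_pos: [618.7, 128.4, 13.7]
ee_rot: [0.0, 0.788, 0.616, 0.0]
force: [-2.3, -0.2, 5.3]
grip_width: 0.147
```

Call:
{"name": "play_rows", "arguments": {
  "steps": [
    [[0,0,-0.004],[0,0,0]],
    [[0,0,-0.008],[0,0,0]],
    [[0,0,-0.014],[0,0,0]],
    [[0,0,-0.022],[0,0,0]],
    [[0,0,-0.03],[0,0,0]],
    [[0,0,-0.03],[0,0,0]],
    [[0,0,-0.03],[0,0,0]],
    [[0,0,-0.025],[0,0,0]],
    [[0,0,-0.018],[0,0,0]],
    [[0,0,-0.01],[0,0,0]],
    [[0,0,-0.004],[0,0,0]],
    [[0,0,0],[0,0,0]]
  ]
}}

```text
time_s: 40.4
eef_pos: [618.4, 128.3, 159.4]
ee_rot: [-0.0, 0.788, 0.616, -0.0]
force: [0.1, -1.4, -2.2]
grip_width: 0.148
```

```bash
python3 plan.py 581.3 -116 160 1.828; python3 - <<'E'
from h import *
im=cams.capture("scene")[:,:,::-1].copy()
crop(im,90,270,260,420,4,"g11")
E
```

```text
t 40.4 pos [618.4 128.3 159.4] th 1.3261 tilt [-0.0005  0.    ] gw 0.148 F [ 0.1 -1.4 -2.2]
 turn total z (first): -0.6390
 then shift total x -0.3025 y -0.1308 z -0.0008 dist 247.2
```

View pics/g11.png

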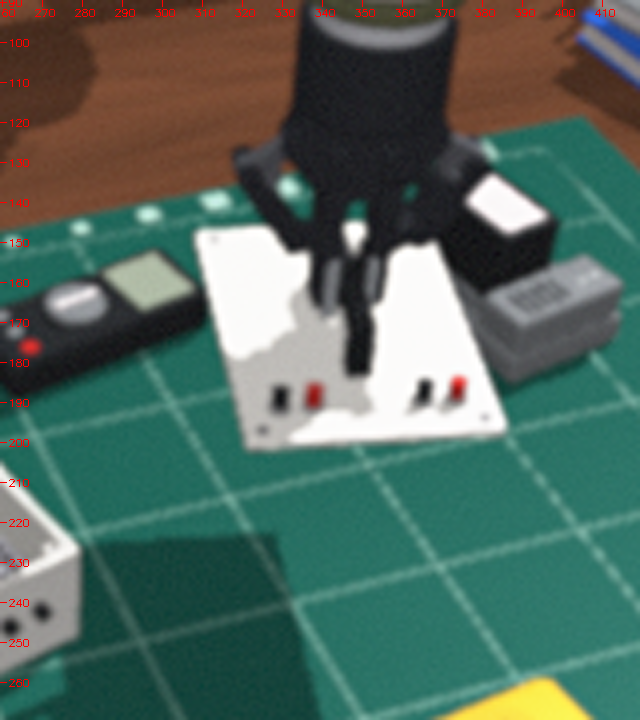

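The lid hangs level from its handle at (350,170). I'll turn it and carry it over the box.

Call:
{"name": "play_rows", "arguments": {
  "steps": [
    [[0,0,0],[0,0,-0.03]],
    [[0,0,0],[0,0,-0.07]],
    [[0,0,0],[0,0,-0.11]],
    [[0,0,0],[0,0,-0.12]],
    [[0,0,0],[0,0,-0.12]],
    [[0,0,0],[0,0,-0.1]],
    [[0,0,0],[0,0,-0.06]],
    [[0,0,0],[0,0,-0.029]],
    [[-0.007,-0.003,0],[0,0,0]],
    [[-0.018,-0.008,0],[0,0,0]],
    [[-0.03,-0.013,0],[0,0,0]],
    [[-0.04,-0.017,0],[0,0,0]],
    [[-0.04,-0.017,0],[0,0,0]],
    [[-0.04,-0.017,0],[0,0,0]],
    [[-0.04,-0.017,0],[0,0,0]],
    [[-0.035,-0.016,0],[0,0,0]],
    [[-0.027,-0.012,0],[0,0,0]],
    [[-0.017,-0.008,0],[0,0,0]],
    [[-0.008,-0.003,0],[0,0,0]],
    [[0,0,0],[0,0,0]]
  ]
}}

```text
time_s: 42.45
eef_pos: [581.0, -116.2, 159.6]
ee_rot: [-0.0, 0.611, 0.792, 0.0]
force: [0.4, 0.5, -2.0]
grip_width: 0.143
```

Call:
{"name": "play_rows", "arguments": {
  "steps": [
    [[0,0,0],[0,0,0]],
    [[0,0,0],[0,0,0]],
    [[0,0,0],[0,0,0]]
  ]
}}

```text
time_s: 42.75
eef_pos: [581.3, -114.9, 159.7]
ee_rot: [-0.0, 0.61, 0.792, 0.0]
force: [-0.7, 0.3, -1.7]
grip_width: 0.147
```

```bash
python3 plan.py 581.3 -116 85 1.828; python3 - <<'E'
from h import *
im=cams.capture("scene")[:,:,::-1].copy(); cv2.imwrite("pics/s12.png",im)
crop(im,110,290,150,310,4,"g12")
E
```

```text
t 42.75 pos [ 581.3 -114.9  159.7] th 1.8291 tilt [-0.  0.] gw 0.147 F [-0.7  0.3 -1.7]
 turn total z (first): 0.0013
 then shift total x -0.0014 y -0.0003 z 0.0996 dist 74.7
```

View pics/g12.png

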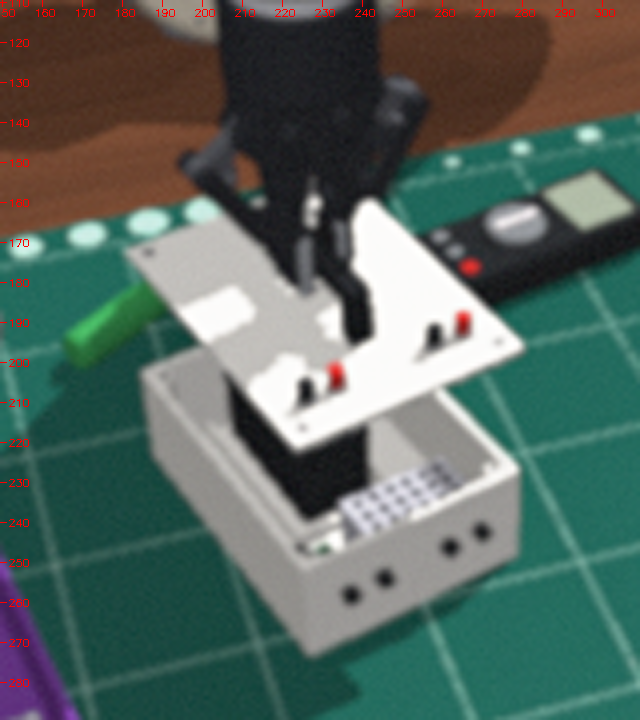

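Call:
{"name": "play_rows", "arguments": {
  "steps": [
    [[-0.0012,-0.0003,0.01],[0,0,0.001]],
    [[0,0,0.017],[0,0,0]],
    [[0,0,0.02],[0,0,0]],
    [[0,0,0.018],[0,0,0]],
    [[0,0,0.013],[0,0,0]],
    [[0,0,0.008],[0,0,0]],
    [[0,0,0.004],[0,0,0]],
    [[0,0,0],[0,0,0]],
    [[0,0,0],[0,0,0]],
    [[0,0,0],[0,0,0]]
  ]
}}

```text
time_s: 43.8
eef_pos: [581.4, -116.7, 92.7]
ee_rot: [0.0, 0.611, 0.792, 0.0]
force: [0.6, -0.1, -1.8]
grip_width: 0.146
```

```bash
python3 plan.py 581.3 -116 79.7 1.828; python3 - <<'E'
from h import *
im=cams.capture("scene")[:,:,::-1].copy()
p=(581.3,-116,.257);c,s=np.cos(p[2]),np.sin(p[2])
L=lambda l:[[p[0]+c*x-s*y,p[1]+s*x+c*y,z] for x,y,z in l]
f=6;c0,r0,c1,r1=(170,150,300,250)
b=cv2.resize(im[r0:r1,c0:c1],None,fx=f,fy=f,interpolation=cv2.INTER_CUBIC)
z=ctrl.sense()['eef_pos'][2]-13.7
for zz,col in ((z+5,(0,0,255)),(66,(0,255,0))):
    q=proj("scene",L([(-90,-65,zz),(90,-65,zz),(90,65,zz),(-90,65,zz)])); q=((q-[c0,r0]+.5)*f).astype(int)
    cv2.polylines(b,[q.reshape(-1,1,2)],True,col,1)
cv2.imwrite("pics/w4.png",b)
E
```

```text
t 43.8 pos [ 581.4 -116.7   92.7] th 1.8272 tilt [ 0.0009 -0.0004] gw 0.146 F [ 0.6 -0.1 -1.8]
 turn total z (first): -0.0010
 then shift total x 0.0009 y 0.0001 z 0.0173 dist 13.0
```

View pics/w4.png

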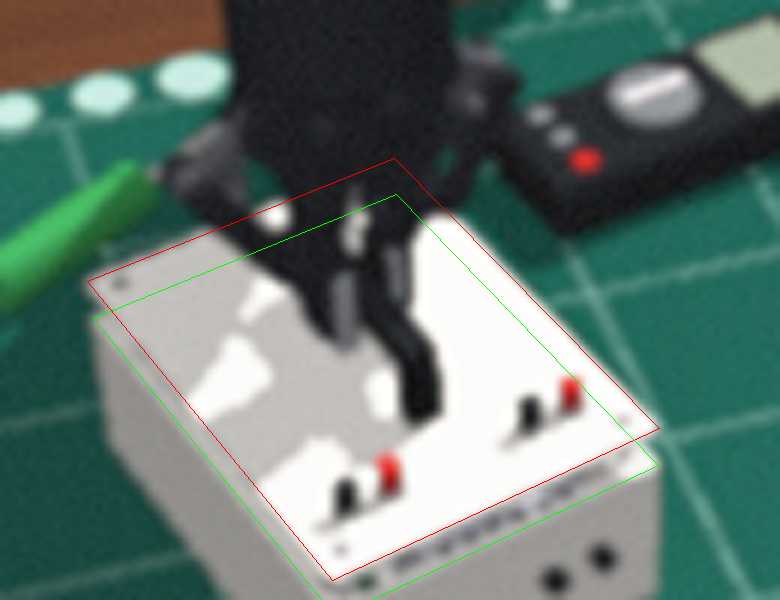

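The lid outline lies on the predicted one, within about a pixel. Final lowering.

Call:
{"name": "play_rows", "arguments": {
  "steps": [
    [[0.0008,0,0.004],[0,0,0]],
    [[0,0,0.005],[0,0,0]],
    [[0,0,0.003],[0,0,0]],
    [[0,0,0.002],[0,0,0]],
    [[0,0,0.0015],[0,0,0]],
    [[0,0,0.001],[0,0,0]],
    [[0,0,0],[0,0,0]],
    [[0,0,0],[0,0,0]]
  ]
}}

```text
time_s: 44.65
eef_pos: [581.1, -116.0, 79.8]
ee_rot: [0.0, 0.611, 0.792, 0.0]
force: [-0.5, -0.5, -2.6]
grip_width: 0.144
```

Call:
{"name": "play_rows", "arguments": {
  "steps": [
    [[0,0,0.001],[0,0,0]],
    [[0,0,0.001],[0,0,0]],
    [[0,0,0],[0,0,0]],
    [[0,0,0],[0,0,0]]
  ]
}}

```text
time_s: 45.05
eef_pos: [581.1, -116.1, 79.7]
ee_rot: [0.0, 0.611, 0.792, 0.0]
force: [-5.1, 1.5, 9.4]
grip_width: 0.148
```

Contact at the expected height (z 79.7). Release.

Call:
{"name": "play_rows", "arguments": {
  "steps": [
    [[0,0,0],[0,0,0]],
    [[0,0,0],[0,0,0]],
    [[0,0,0],[0,0,0]],
    [[0,0,0],[0,0,0]],
    [[0,0,0],[0,0,0]],
    [[0,0,0],[0,0,0]],
    [[0,0,0],[0,0,0]]
  ],
  "grip": 0.4
}}

```text
time_s: 45.75
eef_pos: [581.0, -116.0, 78.3]
ee_rot: [-0.0, 0.611, 0.792, 0.0]
force: [0.6, -0.8, 0.3]
grip_width: 0.602
```

Call:
{"name": "play_rows", "arguments": {
  "steps": [
    [[0,0,-0.008],[0,0,0]],
    [[0,0,-0.015],[0,0,0]],
    [[0,0,-0.03],[0,0,0]],
    [[0,0,-0.05],[0,0,0]],
    [[0,0,-0.05],[0,0,0]],
    [[0,0,-0.04],[0,0,0]],
    [[0.03,0,-0.02],[0,0,0]],
    [[0.05,-0.02,0],[0,0,0]],
    [[0.05,-0.03,0],[0,0,0]],
    [[0.05,-0.03,0],[0,0,0]],
    [[0.05,-0.03,0],[0,0,0]],
    [[0.05,-0.03,0],[0,0,0]],
    [[0.05,-0.03,0],[0,0,0]],
    [[0.05,-0.03,0],[0,0,0]],
    [[0.05,-0.01,0],[0,0,0]],
    [[0.05,0,0],[0,0,0]],
    [[0.05,0,0],[0,0,0]],
    [[0.03,0,0],[0,0,0]],
    [[0,0,0],[0,0,0]]
  ]
}}

```text
time_s: 47.65
eef_pos: [321.3, 252.1, 238.9]
ee_rot: [0.0, 0.609, 0.793, 0.001]
force: [-0.2, -0.8, -0.8]
grip_width: 0.595
```

```bash
python3 plan.py 581.3 -116 79.7 1.828; python3 - <<'E'
from h import *
for n in ("scene","top"):
    im=cams.capture(n)[:,:,::-1].copy(); cv2.imwrite(f"pics/{n}_end.png",im)
    p=(581.3,-116,.257);c,s=np.cos(p[2]),np.sin(p[2])
    L=lambda l:[[p[0]+c*x-s*y,p[1]+s*x+c*y,z] for x,y,z in l]
    f=5;c0,r0,c1,r1=(170,150,300,270) if n=="scene" else (270,130,400,260)
    b=cv2.resize(im[r0:r1,c0:c1],None,fx=f,fy=f,interpolation=cv2.INTER_CUBIC)
    for zz,col in ((71,(0,0,255)),):
        q=proj(n,L([(-90,-65,zz),(90,-65,zz),(90,65,zz),(-90,65,zz)])); q=((q-[c0,r0]+.5)*f).astype(int)
        cv2.polylines(b,[q.reshape(-1,1,2)],True,col,1)
    cv2.imwrite(f"pics/w5_{n}.png",b)
    for t in ("multimeter","screwdriver","lid_handle","flat_pack_mid"): print(n,t,[(round(d['p'],2),np.round(d['pixel'],1).tolist()) for d in cams.tip_of(n,t)][:2])
E
```

```text
t 47.65 pos [321.3 252.1 238.9] th 1.8308 tilt [0.0011 0.0008] gw 0.595 F [-0.2 -0.8 -0.8]
 turn total z (first): 0.0035
 then shift total x -0.5628 y 0.2104 z 0.2123 dist 477.9
scene multimeter [(0.91, [281.7, 176.4])]
scene screwdriver [(0.75, [193.8, 187.0])]
scene lid_handle [(0.97, [229.7, 203.8])]
scene flat_pack_mid [(0.88, [382.2, 147.0])]
top multimeter [(0.94, [247.2, 280.8])]
top screwdriver [(0.89, [351.0, 291.8])]
top lid_handle [(0.65, [333.1, 193.9]), (0.47, [432.4, 270.1])]
top flat_pack_mid [(0.68, [128.5, 262.8]), (0.42, [334.9, 194.4])]
```

View pics/top_end.png

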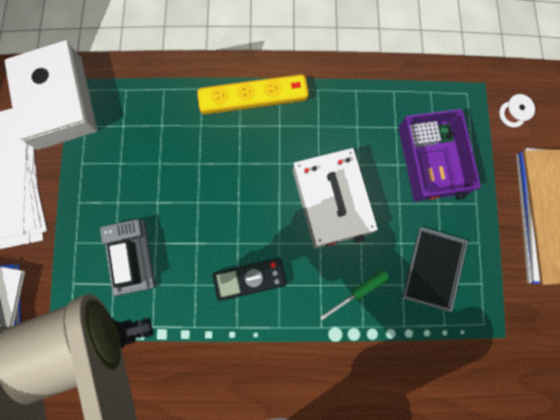

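View pics/w5_scene.png

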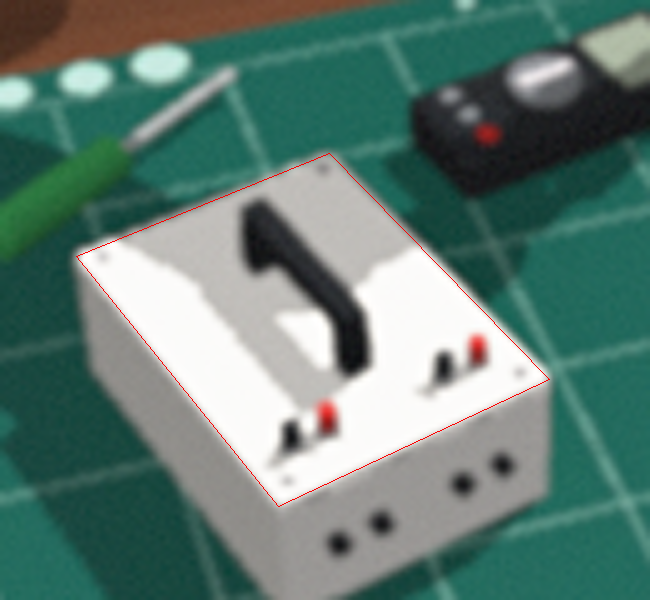

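View pics/w5_top.png

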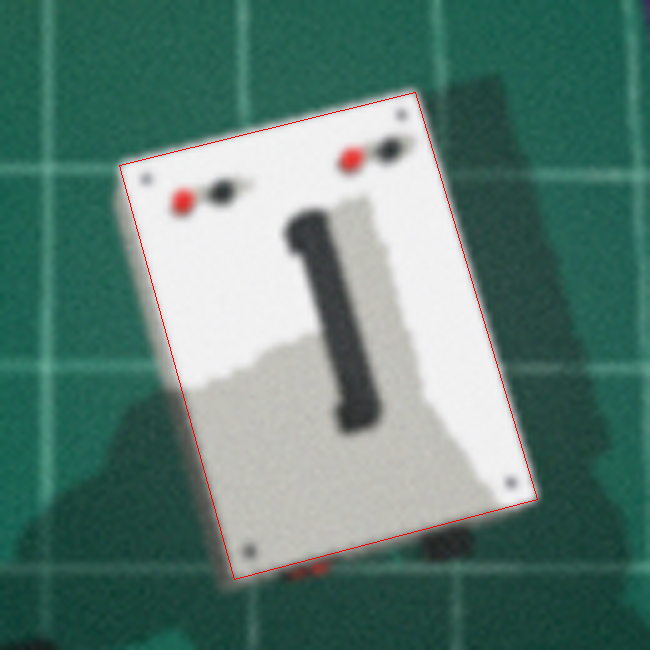

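The top view shows the lid square on the white box at (335,195). The flat pack is in the charger at (121,263), the tray is empty, and the meter and screwdriver are where they were. Handing in.

Call:
{"name": "play_rows", "arguments": {
  "steps": [
    [[0,0,0],[0,0,0]],
    [[0,0,0],[0,0,0]],
    [[0,0,0],[0,0,0]]
  ]
}}

```text
time_s: 48.45
eef_pos: [322.2, 250.3, 238.0]
ee_rot: [-0.0, 0.611, 0.792, -0.0]
force: [-0.2, 0.2, 0.4]
grip_width: 0.597
```

```bash
python3 - <<'E'
from rig import ctrl
print(ctrl.finish_job())
E
```

```text
the job is handed in; nothing more can be done
None
```

I handed the job in at about 48 s, with both packs swapped and the lid on; no verdict was reported. I moved the flat pack to the tray, the charged pack into the box's bay, and the flat pack from the tray into the charger. Then I laid the lid on the box, handle up. Each was lowered until it touched at the expected height before I let go.

**Last checks:**
- **Lid:** the outline matches the box model to within about a pixel (roughly 2 mm) in both cameras.
- **Flat pack:** it stands upright in the charger's bay.
- **Charged pack:** it was upright in the box's bay when I last saw it; the lid now hides it.
- **Bystanders:** the multimeter and screwdriver appear within about 3 pixels (about 7 mm) of where they started.
- **Gripper:** it is clear of everything.

**Disagreements:** early on, the trained networks' two-view fixes for the box and the packs missed each other by 9–15 mm. I used poses fitted to corners seen in both cameras instead. No check failed after that.

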